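Weigh two ebony pegs and clip up the heavier

TASK

Stand the two ebony peg blanks upright on the balance, one in each pan, setting them down gently, and let go so that it tips freely. Then take the heavier one and push it foot down into the spring clip until it bears on the rest pin hidden inside, pressing it home with a firm but careful push of about 10 newtons (on the pin (never above 14), and let go; leave the lighter peg standing in its pan and all other things, the red switch included, alone.

Things in the scene. Friction and masses are not known exactly. Their poses are not given: they have to be found in the camera images.
- peg_a_centre (a point): mid-height centre of one of two look-alike ebony peg blanks standing on end: 22 mm square shaft up to 88 mm, then a round neck and pale horn button, 100 mm in all. Site 50 mm above the foot; z up the peg, x and y square to its flats. One (either) has a metal core: about 100 g, the other 60 g. Takes a 40 N grip; grip about 68 mm above the foot so that the fingers clear the clip.
- peg_b_centre (a point): mid-height centre of the other of two look-alike ebony peg blanks standing on end: 22 mm square shaft up to 88 mm, then a round neck and pale horn button, 100 mm in all. Site 50 mm above the foot; z up the peg, x and y square to its flats. One (either) has a metal core: about 100 g, the other 60 g. Takes a 40 N grip; grip about 68 mm above the foot so that the fingers clear the clip.
- pan_left_top (a point): centre of the upper face of the brass pan on the balance's +y side: a square tray 72 mm wide inside, with a rim 5 mm high. The pan stays level, and moves up and down by 8 mm either way, opposite to the other pan. x and y axes along its sides.
- pan_right_top (a point): the same for the pan on the -y side, 180 mm from the other.
- pan_left (a joint): height of the left pan over its level position, m: -0.008 (left fully down, left side heavier) to +0.008 (right side heavier); 0 when empty. Very little force moves it; a damper slows it (about half a second to tip). The right pan reads the opposite.
- balance: green equal-arm shop balance fixed to the bench, base 90 x 250 x 30 mm, carrying the two pans 72 mm above the bench when level; origin under its centre, y axis along the beam from the right pan to the left pan. A red pointer in the middle swings with the beam. Pressing more than 20 N on a pan with a peg harms it.
- clip_mouth (a point): centre of the mouth of the spring clip's well, 30 mm above the bench at the top of its block. The well is 26 mm square, its sides along the point's x and y axes, so a peg must be turned square to it.
- clip: spring clip: blue block 62 x 62 x 30 mm fixed to the bench, origin under its centre. On it at y+ and y- stand two sprung steel jaws, up to 19 mm above the mouth, flared at the top (opening about 30 mm), 18 mm apart at the throat (from 9 mm above the mouth down). A peg parts them with a push of a few newtons; then they drag on it lightly (up to about 3 N) and hold it.
- rest: mount of the rest pin at the bottom of the clip's well; origin under the well's centre, at bench height (not the pin's top). The flat sprung pin (about 8 N per mm) was set with its top anywhere from 8 to 24 mm above the bench, that is 6 to 22 mm below the mouth; it is not measured and must be felt. More than 14 N harms it.
- switch_box: grey drill press switch box fixed to the bench, 75 x 100 mm, 55 mm high, with a red push button on top (to about 75 mm); origin under its centre. Bystander: do not touch.
- switch (a joint): travel of the red push button, m, 0 = not pressed, 0.006 = fully down. It must not be pressed.
- horn_bridge_centre (a point): centre of a pale horn bridge lying loose, 60 x 11 x 18 mm, x axis along it. Bystander: leave it where it is.
- file_handle_centre (a point): centre of a chunky bronze file handle lying loose, 115 mm long along x, 26 mm thick. Bystander: leave it where it is.
- gauge_block_centre (a point): centre of a short hardwood peg gauge block, 45 x 90 x 30 mm, loose. Bystander: leave it where it is.
Things that resemble listed ones, but are neither listed nor needed, are in the scene too. What is shaped like the part that bears peg_b_centre but turquoise is not meant.

How it is judged:
By the outcome, as a careful person would: the job done as asked, in the order asked, and still so for the second after the job is handed in, with the robot touching nothing.
It also fails if it takes over 72 s, if anything falls off the work surface, if the arm or the gripper's body presses on something with over 40 N, if the wrist force passes 120 N, or if a joint passes its speed limit or range.

ROBOT

A 7-joint arm with a two-finger parallel gripper is mounted at the origin on the work surface. World frame = base frame: x ahead of the robot, y to its left, z up, the work surface at z = 0. Lengths are in m, angles in rad, forces in N, time in s.
With the tool pointing down it reaches from about 0.425 to 0.8 m from the base axis. Payload 8.3 kg.
Tool frame: the origin (TCP) lies midway between the tips of the shut fingers; the grasp point (between the pads) lies 19 mm behind it (arm.grip_point_offset is the distance from the TCP to the grasp point, in m); z points along the fingers, y is the direction in which the jaws open and shut (so a half turn about z gives the same grasp; the last joint's range is limited). The gripper opens to 85 mm and grips with 20 to 120 N. Pads are 22 mm wide; open, the fingers measure 114 mm over their backs; the gripper's body (76 mm by 85 mm) begins 54 mm behind the grasp point. The pads swing forward as they close: fully open they stand 13 mm farther back than shut.
Start: joints at [-1.343, 0.383, 0.016, 1.37, -0.006, 1.388, -0.046], TCP at [0.179, 0.599, 0.231] pointing down, gripper open.
Joint ranges: [-2.95, 2.95], [-0.25, 2.06], [-1.52, 1.56], [0.18, 2.33], [-1.44, 4.58], [0.02, 2.06], [-3.01, 3.01]. Speed limits (rad/s): [2.39, 2.39, 3.01, 3.01, 3.14, 3.14, 3.14].

INTERFACE

Orientations are given as a unit quaternion [x, y, z, w].
In Python, from workcell import arm gives the robot as it stands.
- The arm moves only by the tool drive_tool, never from a script. Its argument "plan" is a list of rows, each a list of 7 numbers: the turn, a rotation vector about the tool's x, y, z normalised to -1 to 1, where 1 is pi rad, then the shift along the tool's x, y, z normalised to -1 to 1, where 1 is 0.5 m, then the opening, from 0 (shut) to 1 (fully open). A call has 1 to 20 rows; each row is the pose to reach, as a shift and turn from the pose commanded when the call began, along the tool's axes at that moment, turning the shorter way round; what a row does not reach only later rows make up. A row lasts 1/12 s, in which the tool goes at most 41.7 mm and 7.16 degrees, less where a joint would pass 70% of its speed; a pose out of reach is approached as far as the arm can. A call with a number of a shift or a turn outside -1 to 1 is refused whole. A call with a gripper value outside its range is refused whole. The fingers move at their own pace and stop on an object; "grip_force" is the grip in N (left out, the last holds). Time passes only in rows, so rows that repeat a pose let the fingers close. It gives the time, the measured TCP pose, the force and the opening at its end, in the units of the state.
- arm.sense(): the state, without advancing time (a new reading comes with each control period).
- arm.snapshot(name): name is "side" or "top" or "wrist"; returns a dict with "color" (420x560x3 uint8, red, green, blue), "fx", "fy", "cx", "cy" (pixels), "extrinsics" (4x4, takes a point from camera to world coordinates); the wrist camera has in their place "mount" (4x4, takes a point from camera to tool coordinates, whose origin is the TCP and whose axes are the flange's). Camera axes: x right, y down, z forward; pixel columns grow to the right and rows downward; lengths in m; the calibration is good to about 2 mm. A picture is of the moment at which its call begins: read the wrist's pose just before it. There is no depth.
- arm.job_done(): hands the job in, once; it reports no verdict.
The state is a dict: "t": time; "qpos": joint angles; "qvel": joint speeds; "effort": joint torques, N m; "position": TCP position; "eef_rot": TCP orientation; "ft_force": force on the tool from outside, world axes, zero at the start; "ft_torque": the same for the moment, N m; "gripper_width": finger opening in m.
Only numpy, scipy, OpenCV 4.12 (cv2) and the standard library are available. Lean on these libraries where they do the work, as an engineer would, in place of code of your own. Each camera call takes 0.05 s, during which the arm holds its last target.

## Working session

There is one attempt and no reset: what is moved stays moved. The work goes in short steps, Python scripts to look and compute and a tool call to move; the robot and the scene stay as the last step left them, time stands still between calls to the robot, and variables do not carry over. Pictures are saved under pics/ and viewed, and the job is handed in when it is done.

Besides the shell and the picture viewer there is one more tool, called after "Request:" in YAML: its name, and indented under it one key for each argument. drive_tool: Moves the arm, as the interface text tells. Scaled input: -1 to 1 covers 0.5 m each way for a shift and pi rad each way for a turn. Its arguments: {"type":"object","properties":{"plan":{"type":"array","items":{"type":"array","items":{"type":"number","minimum":-1,"maximum":1}}},"grip_force":{"type":"number"}},"required":["plan"]}

```bash
ls; mkdir -p pics
python3 - <<'E'
from workcell import arm
import cv2,json
s=arm.sense();print(s); print(arm.grip_point_offset)
for n in("side","top","wrist"):
    d=arm.snapshot(n);cv2.imwrite(f"pics/{n}0.png",d["color"][:,:,::-1])
    print(n,d["fx"],d["fy"],d["cx"],d["cy"],d.get("extrinsics",d.get("mount")))
E
```

```text
pics
{'t': 0.0, 'qpos': array([-1.34291595,  0.38427412,  0.01638022,  1.37115564, -0.00629596,
        1.38823902, -0.04647944]), 'qvel': array([-0.00075011,  0.00117869, -0.00165563, -0.00077568, -0.00059453,
       -0.00028363, -0.00157928]), 'effort': array([ 6.10727184e-04, -6.27595997e+01,  8.44114590e-01, -3.71832418e+01,
        1.63172465e-02,  1.37875628e-02, -2.99221767e-05]), 'position': array([0.17901029, 0.59827522, 0.23025586]), 'eef_rot': array([ 1.44839240e-01,  9.89454682e-01, -1.00565159e-03, -1.24136264e-04]), 'ft_force': array([ 0.49607518, -0.08021212,  0.61212215]), 'ft_torque': array([ 0.00971408, -0.03623006,  0.02324942]), 'gripper_width': 0.08571513010444194}
0.0187
side 470.2079241136939 470.2079241136939 281.1912311244252 209.9399696625804 [[ 0.99423687 -0.06761251  0.08319612  0.53811008]
 [-0.10705342 -0.66749372  0.7368797  -0.64610564]
 [ 0.0057106  -0.7415394  -0.67088502  0.69741573]
 [ 0.          0.          0.          1.        ]]
top 501.6041400356246 501.6041400356246 274.22811665434034 207.74665472651898 [[-0.02417534 -0.99912737  0.03405966  0.54936448]
 [-0.99942197  0.02333985 -0.02471793  0.02680578]
 [ 0.02390142 -0.03463754 -0.99911409  1.09813326]
 [ 0.          0.          0.          1.        ]]
wrist 324.5690123509839 324.5690123509839 282.11578469370926 212.2669887581194 [[-1.09479854e-04 -9.51867897e-01 -3.06508557e-01  7.89957706e-02]
 [ 9.99999809e-01  8.21280952e-05 -6.12233903e-04  1.23365015e-04]
 [ 6.07938762e-04 -3.06508566e-01  9.51867706e-01 -1.43667312e-01]
 [ 0.00000000e+00  0.00000000e+00  0.00000000e+00  1.00000000e+00]]
```

View pics/top0.png

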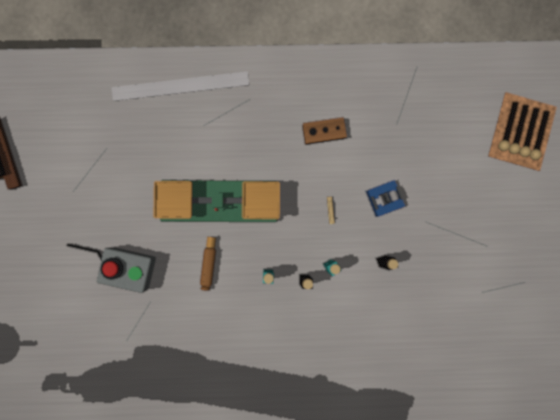

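View pics/side0.png

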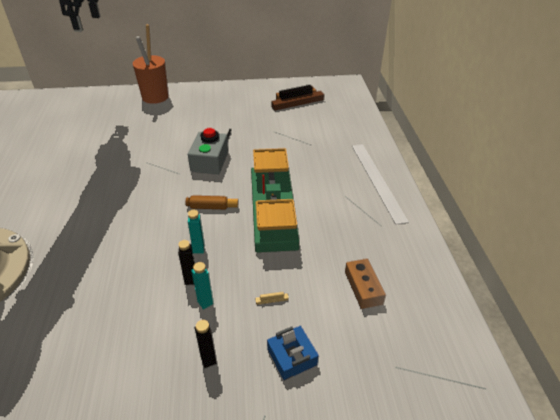

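View pics/wrist0.png

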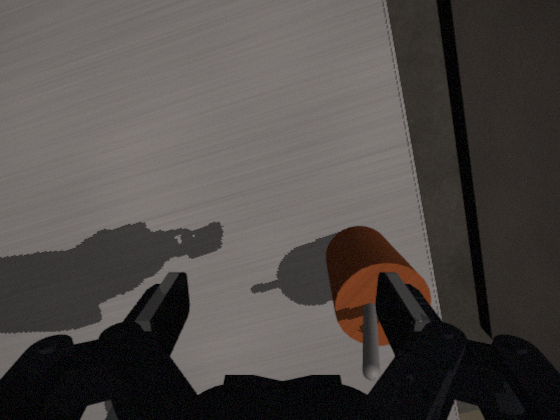

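Top view shows two black pegs with horn buttons near (307,283) and (392,263). Two turquoise decoys stand at (268,278) and (335,268). The balance is at (218,201), the clip at (386,198), and the dark rack at (523,131) holds unrelated blanks. Next I'll enlarge it.

Run:
```python
import cv2,numpy as np
t=cv2.imread("pics/top0.png");s=cv2.imread("pics/side0.png")
a=cv2.resize(t[170:300,250:420],None,fx=4.7,fy=4.6,interpolation=cv2.INTER_CUBIC)
cv2.imwrite("pics/topz.png",a)
b=cv2.resize(s[200:390,160:340],None,fx=4,fy=3.15,interpolation=cv2.INTER_CUBIC)
b=cv2.convertScaleAbs(b,alpha=1.6)
cv2.imwrite("pics/sidez.png",b)
```

```text
(no output)
```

View pics/topz.png

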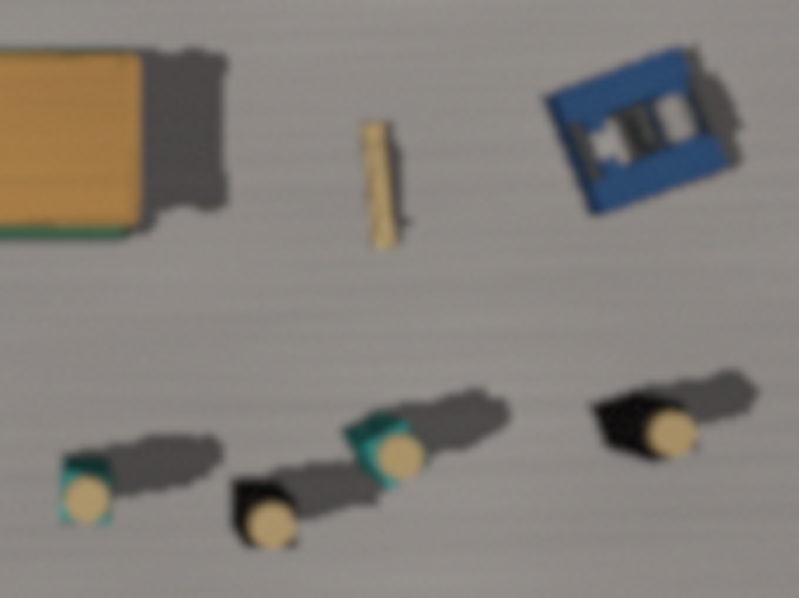

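View pics/sidez.png

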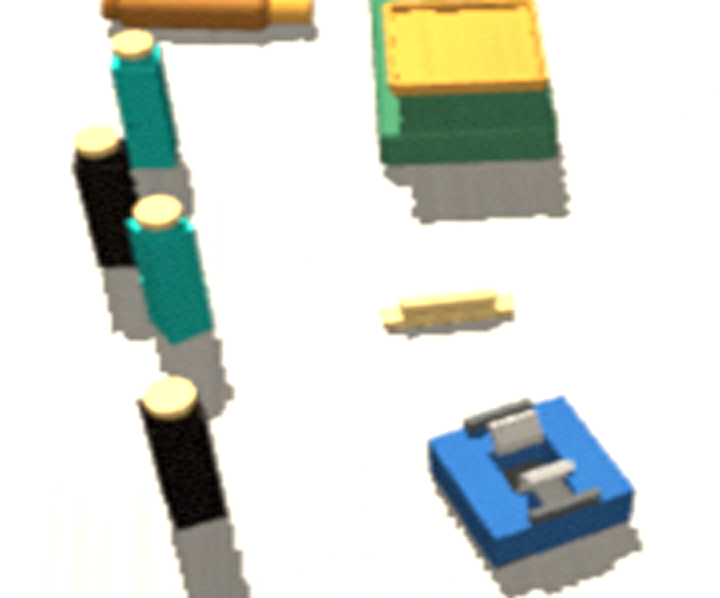

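```bash
cat > h.py <<'E'
import numpy as np,cv2
from workcell import arm
from scipy.spatial.transform import Rotation as R
def snap(n,name):
    s=arm.sense();d=arm.snapshot(n);cv2.imwrite(f"pics/{name}.png",d["color"][:,:,::-1])
    if n=="wrist":
        T=np.eye(4);T[:3,:3]=R.from_quat(s["eef_rot"]).as_matrix();T[:3,3]=s["position"];d["T"]=T@d["mount"]
    else:d["T"]=d["extrinsics"]
    return d
def ray(d,u,v):
    r=d["T"][:3,:3]@np.array([(u-d["cx"])/d["fx"],(v-d["cy"])/d["fy"],1]);return d["T"][:3,3],r
def onz(d,u,v,z):
    o,r=ray(d,u,v);return o+r*(z-o[2])/r[2]
def tri(rs):
    A=np.zeros((3,3));b=np.zeros(3)
    for o,r in rs:
        r=r/np.linalg.norm(r);P=np.eye(3)-np.outer(r,r);A+=P;b+=P@o
    return np.linalg.solve(A,b)
def proj(d,p):
    q=np.linalg.inv(d["T"])@np.append(p,1);return d["fx"]*q[0]/q[2]+d["cx"],d["fy"]*q[1]/q[2]+d["cy"]
def blobs(d,lo,hi,amin=15):
    h=cv2.cvtColor(d["color"],cv2.COLOR_RGB2HSV);m=cv2.inRange(h,lo,hi)
    n,l,st,c=cv2.connectedComponentsWithStats(m)
    return m,l,[(i,st[i],c[i]) for i in range(1,n) if st[i][4]>=amin]
E
python3 - <<'E'
from h import *
np.set_printoptions(precision=4,suppress=True)
t=snap("top","t1");s=snap("side","s1")
for n,d in(("top",t),("side",s)):
    h=cv2.cvtColor(d["color"],cv2.COLOR_RGB2HSV)
    for nm,lo,hi in(("horn",(15,60,120),(28,150,255)),("blue",(104,120,40),(120,255,255)),("orange",(10,140,90),(22,255,255)),("green",(60,100,20),(85,255,150))):
        m,l,b=blobs(d,lo,hi)
        for i,st,c in b:
            cs,_=cv2.findContours((l==i).astype(np.uint8),0,1);r=cv2.minAreaRect(max(cs,key=cv2.contourArea))
            print(n,nm,st[4],np.round(c,1),np.round(r[0],1),np.round(r[1],1),round(r[2],1))
E
```

```text
top horn 340 [519.7 149.9] [519.3 150.2] [44.4  9.9] 15.9
top horn 1381 [171.9 199.4] [171.5 199.5] [37. 37.] 90.0
top horn 1374 [260.8 200. ] [260.5 199.5] [37. 37.] 90.0
top horn 134 [330.  210.1] [330. 210.] [26.5  5.2] 82.9
top horn 67 [209.1 241.7] [209.  241.5] [11.  6.] 90.0
top horn 70 [392.9 264. ] [393. 264.] [8. 8.] 90.0
top horn 66 [335.1 268.9] [335. 269.] [8. 8.] 90.0
top horn 66 [268.2 278.2] [268.2 278.2] [7.8 8.5] 45.0
top horn 75 [307.6 284. ] [307.5 284. ] [8. 9.] 90.0
top blue 217 [381.8 189.4] [381.9 190. ] [ 8.9 28.8] 69.4
top blue 216 [389.  207.1] [388.6 206.6] [ 8.5 29. ] 69.8
top orange 412 [324.4 131.6] [323.9 130.6] [18.3 39. ] 81.6
top orange 1238 [172.8 199.1] [172.5 199. ] [34. 35.] 90.0
top orange 1225 [261.  199.9] [260.5 199.5] [35. 35.] 90.0
top orange 378 [207.5 263.8] [207.5 263.1] [ 8.5 50.8] 6.8
top green 134 [134.7 272.9] [135. 273.] [12. 12.] 90.0
side horn 911 [ 8.2 43.3] [12.5 33. ] [25. 66.] 0.0
side horn 40295 [491.3 131.6] [469.5 190. ] [380. 179.] 90.0
side horn 88 [271.5 152.6] [270.5 157.5] [35. 21.] 0.0
side horn 44 [292.7 208.5] [293
[... 322 characters left out ...]
 131 [201.9 324.9] [202. 325.] [11.3 12.7] 45.0
side blue 1250 [291.6 353.7] [292.5 351.5] [43.4 41.6] 63.4
side orange 125 [139.3  63.6] [138.7  64.1] [12.6 11.4] 71.6
side orange 166 [155.6  62.2] [156.   62.5] [13. 16.] 90.0
side orange 35 [316.1  92.7] [317.   91.5] [8. 7.] 0.0
side orange 29 [277.2 101.4] [277.3 101.1] [3.5 8.8] 78.7
side orange 725 [270.1 160. ] [270.5 160. ] [22. 33.] 90.0
side orange 358 [212.6 200. ] [211.6 199.9] [51.2  9.1] 5.4
side orange 1121 [275.6 213.8] [275.9 213.8] [29.4 39.2] 86.6
side orange 555 [361.2 278.8] [363.3 278.2] [40.7 21.5] 68.2
side green 20 [204.  150.1] [204.5 149.5] [ 3. 11.] 90.0
side green 1691 [273.3 214.4] [274.5 209.1] [82.7 42.7] 86.8
```

Run:
```python
from h import *
np.set_printoptions(precision=4,suppress=True)
t=snap("top","t1");s=snap("side","s1")
for nm,a,b,z in(("peg1",(307.6,284),(183.4,243.6),.1),("peg2",(392.9,264),(201.9,324.9),.1),("turqL",(268.2,278.2),(192.4,212.8),.1),("turqR",(335.1,268.9),(198.9,266.2),.1),("bridge",(330,210.1),(271.2,295.7),.018),
 ("panL",(171.8,199.4),(270.5,160),.077),("panR",(260.7,199.8),(276,213.8),.077),("clip",(385.4,198.3),None,.03),("clip1",(381.8,189.4),None,.03),("clip2",(389,207.1),None,.03)):
    print(nm,onz(t,*a,z), onz(s,*b,z) if b else"", tri([ray(t,*a),ray(s,*b)]) if b else "")
```

```text
peg1 [ 0.4305 -0.0604  0.1   ] [ 0.4323 -0.0601  0.1   ] [ 0.4314 -0.0604  0.1004]
peg2 [ 0.4656 -0.2319  0.1   ] [ 0.4674 -0.2317  0.1   ] [ 0.4665 -0.2318  0.1002]
turqL [0.444  0.0174 0.1   ] [0.4454 0.0189 0.1   ] [0.4449 0.0175 0.1013]
turqR [ 0.4589 -0.116   0.1   ] [ 0.4604 -0.1153  0.1   ] [ 0.4597 -0.1159  0.1007]
bridge [ 0.5783 -0.1203  0.018 ] [ 0.58   -0.1258  0.018 ] [ 0.5794 -0.1212  0.0119]
panL [0.606  0.2089 0.077 ] [0.6091 0.2026 0.077 ] [0.608  0.2098 0.0717]
panR [0.601  0.0287 0.077 ] [0.6038 0.0252 0.077 ] [0.6026 0.0286 0.0738]
clip [ 0.6005 -0.2385  0.03  ]  
clip1 [ 0.6198 -0.2313  0.03  ]  
clip2 [ 0.5814 -0.2456  0.03  ]
```

```bash
cat >> h.py <<'E'
np.set_printoptions(precision=4,suppress=True)
def row(p,yaw,ref=None):
    # yaw deg: heading of tool y in world, tool straight down
    s=ref or arm.sense();R0=R.from_quat(s["eef_rot"])
    y=np.radians(yaw);ty=np.array([np.cos(y),np.sin(y),0]);tz=np.array([0,0,-1.]);tx=np.cross(ty,tz)
    Rt=R.from_matrix(np.c_[tx,ty,tz])
    rv=(R0.inv()*Rt).as_rotvec()/np.pi; sh=R0.inv().apply(np.array(p)-s["position"])/.5
    return np.r_[rv,sh]
E
python3 - <<'E'
from h import *
for p,y in(((.42,.38,.30),40),((.52,.1,.30),0),((.50,-.21,.28),0)): print(row(p,y))
E
```

```text
[-0.0001  0.0001  0.1852 -0.5869 -0.2809 -0.1377]
[-0.0001  0.0001  0.4074 -0.939  -0.7601 -0.1375]
[-0.0001  0.0001  0.4074 -1.0785 -1.3655 -0.0972]
```

Request:
drive_tool:
  plan:
    - [0,0,0.1,-0.3,-0.14,-0.1377,1]
    - [0,0,0.185,-0.587,-0.281,-0.1377,1]
    - [0,0,0.185,-0.587,-0.281,-0.1377,1]
    - [0,0,0.185,-0.587,-0.281,-0.1377,1]
    - [0,0,0.185,-0.587,-0.281,-0.1377,1]
    - [0,0,0.185,-0.587,-0.281,-0.1377,1]
    - [0,0,0.185,-0.587,-0.281,-0.1377,1]
    - [0,0,0.185,-0.587,-0.281,-0.1377,1]
    - [0,0,0.407,-0.939,-0.76,-0.1377,1]
    - [0,0,0.407,-0.939,-0.76,-0.1377,1]
    - [0,0,0.407,-0.939,-0.76,-0.1377,1]
    - [0,0,0.407,-0.939,-0.76,-0.1377,1]
    - [0,0,0.407,-0.939,-0.76,-0.1377,1]
    - [0,0,0.407,-0.939,-0.76,-0.1377,1]
    - [0,0,0.407,-0.939,-0.76,-0.1377,1]
    - [0,0,0.407,-0.939,-0.76,-0.1377,1]

```text
t: 1.68
position: [0.5218, 0.0908, 0.3009]
eef_rot: [0.711, 0.703, -0.0, 0.002]
ft_force: [-0.6, -0.7, 0.0]
gripper_width: 0.0855
```

Run:
```python
from h import *
s=arm.sense();print(s["t"],s["position"],s["eef_rot"],s["qpos"],s["ft_force"])
print(row((.50,-.21,.28),0))
```

```text
1.6833 [0.5218 0.0908 0.3009] [ 0.7107  0.7035 -0.0001  0.0016] [-0.7101  0.1557  0.5486  1.5307 -0.0785  1.4764 -0.1699] [-0.6189 -0.7351  0.0292]
[ 0.0007  0.0008 -0.0033 -0.602  -0.0376  0.0433]
```

Request:
drive_tool:
  plan:
    - [0,0,0,-0.61,-0.04,0.04,1]
    - [0,0,0,-0.61,-0.04,0.04,1]
    - [0,0,0,-0.61,-0.04,0.04,1]
    - [0,0,0,-0.61,-0.04,0.04,1]
    - [0,0,0,-0.61,-0.04,0.04,1]
    - [0,0,0,-0.61,-0.04,0.04,1]
    - [0,0,0,-0.61,-0.04,0.04,1]
    - [0,0,0,-0.61,-0.04,0.04,1]
    - [0,0,0,-0.61,-0.04,0.04,1]
    - [0,0,0,-0.61,-0.04,0.04,1]
    - [0,0,0,-0.61,-0.04,0.04,1]
    - [0,0,0,-0.61,-0.04,0.04,1]

```text
t: 2.68
position: [0.5011, -0.203, 0.2801]
eef_rot: [0.706, 0.709, 0.0, -0.0]
ft_force: [-0.1, -0.4, 0.5]
gripper_width: 0.0853
```

Run:
```python
from h import *
d=snap("wrist","w1");s=arm.sense();print(s["t"],s["position"],s["eef_rot"],s["qpos"],s["ft_force"])
import pickle;d.pop("mount");pickle.dump(d,open("w1.pkl","wb"))
for nm,x,y in(("peg1",.431,-.0604),("peg2",.466,-.2318)):
    print(nm,proj(d,(x,y,.1)),proj(d,(x,y,0)))
```

```text
2.7333 [ 0.5011 -0.2031  0.2801] [ 0.7055  0.7087  0.0002 -0.0002] [-0.313   0.2132  0.7661  1.547  -0.149   1.4415  0.4655] [ 0.6363 -0.6237 -0.4986]
peg1 (np.float64(204.46970230352272), np.float64(31.884849335621738)) (np.float64(223.7326100496988), np.float64(50.72028847537371))
peg2 (np.float64(249.03611796121612), np.float64(215.06186822791744)) (np.float64(256.2551061200696), np.float64(191.6623109447247))
```

View pics/w1.png

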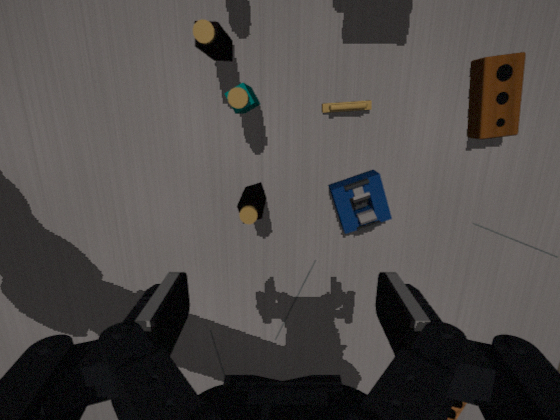

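Run:
```python
import cv2,numpy as np
w=cv2.imread("pics/w1.png")
def c(a,b,x,y,f):
    z=cv2.resize(w[a:b,x:y],None,fx=f,fy=f,interpolation=cv2.INTER_CUBIC);return (255*(z/255.)**.5).astype(np.uint8)
a=c(15,70,185,240,7);b=c(175,230,230,285,7)
cl=c(160,245,315,400,4.53)
cv2.imwrite("pics/z1.png",np.hstack([a,b]));cv2.imwrite("pics/z2.png",cl)
```

```text
(no output)
```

View pics/z1.png

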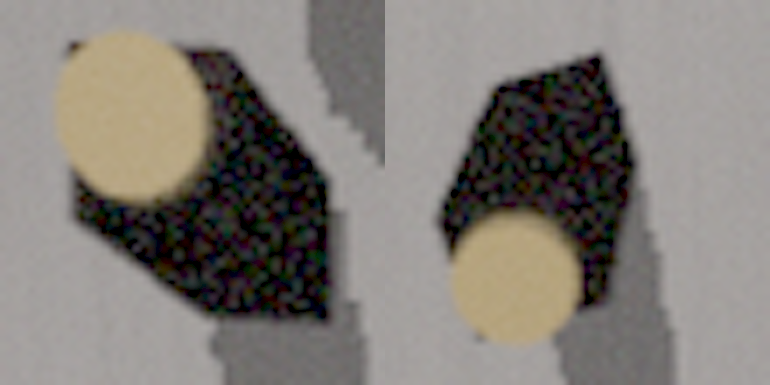

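View pics/z2.png

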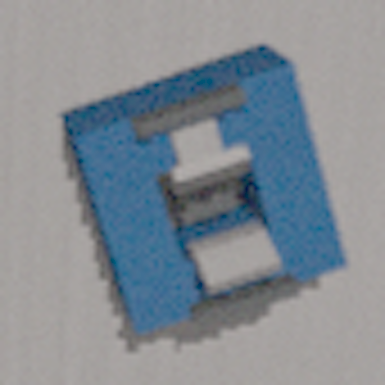

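Run:
```python
from h import *
import pickle;d=pickle.load(open("w1.pkl","rb"))
def ang(a,b):return np.degrees(np.arctan2(b[1]-a[1],b[0]-a[0])),np.hypot(*(b-a)[:2])
P=[onz(d,u,v,0) for u,v in((215.7,60.4),(232.1,60.7),(231.9,40.7))]
print(P,ang(P[0],P[1]),ang(P[1],P[2]),(P[0]+P[2])/2)
P=[onz(d,u,v,0) for u,v in((246.4,187.6),(260.7,182.9),(265.4,198.6))]
print(P,ang(P[0],P[1]),ang(P[1],P[2]),(P[0]+P[2])/2)
P=[onz(d,315+u/4.53,160+v/4.53,.03) for u,v in((78,133),(295,68),(345,265),(135,332))]
for i in range(4):print(P[i],ang(P[i],P[(i+1)%4]))
print(sum(P)/4, (P[0]+P[2])/2,(P[1]+P[3])/2)
for u,v in((204.5,31.7),(248.8,215)):print(onz(d,u,v,.1))
```

```text
[array([ 0.4209, -0.0709,  0.    ]), array([ 0.4404, -0.0711,  0.    ]), array([ 0.4411, -0.0497,  0.    ])] (np.float64(-0.7122121368694704), np.float64(0.01953898638453736)) (np.float64(88.16927169357629), np.float64(0.021425823098431527)) [ 0.431  -0.0603  0.    ]
[array([ 0.4529, -0.2263,  0.    ]), array([ 0.4722, -0.2198,  0.    ]), array([ 0.4782, -0.2414,  0.    ])] (np.float64(18.67627694216821), np.float64(0.020318901571945908)) (np.float64(-74.4816216770773), np.float64(0.0224831463692185)) [ 0.4655 -0.2338  0.    ]
[ 0.5632 -0.2208  0.03  ] (np.float64(17.58565855191127), np.float64(0.06078642497912231))
[ 0.6211 -0.2025  0.03  ] (np.float64(-70.82069679971978), np.float64(0.05973476752650807))
[ 0.6407 -0.2589  0.03  ] (np.float64(-160.49570958534883), np.float64(0.06170217058481323))
[ 0.5826 -0.2795  0.03  ] (np.float64(108.30914124105149), np.float64(0.06178238795800934))
[ 0.6019 -0.2404  0.03  ] [ 0.6019 -0.2399  0.03  ] [ 0.6018 -0.241   0.03  ]
[ 0.431  -0.0603  0.1   ]
[ 0.4658 -0.2317  0.1   ]
```

Run:
```python
from h import *
for z in(.15,.05):print(row((.466,-.232,z),17))
```

```text
[ 0.     -0.0002 -0.093  -0.0576 -0.0704  0.2602]
[ 0.     -0.0002 -0.093  -0.0578 -0.0704  0.4602]
```

Request:
drive_tool:
  plan:
    - [0,0,-0.093,-0.058,-0.07,0.26,1]
    - [0,0,-0.093,-0.058,-0.07,0.26,1]
    - [0,0,-0.093,-0.058,-0.07,0.26,1]
    - [0,0,-0.093,-0.058,-0.07,0.26,1]
    - [0,0,-0.093,-0.058,-0.07,0.26,1]
    - [0,0,-0.093,-0.058,-0.07,0.36,1]
    - [0,0,-0.093,-0.058,-0.07,0.42,1]
    - [0,0,-0.093,-0.058,-0.07,0.46,1]
    - [0,0,-0.093,-0.058,-0.07,0.46,1]
  grip_force: 30

```text
t: 3.48
position: [0.4646, -0.2314, 0.0474]
eef_rot: [0.595, 0.804, -0.001, -0.003]
ft_force: [-1.0, 0.8, -0.2]
gripper_width: 0.0852
```

Run:
```python
from h import *
d=snap("wrist","w2");s=arm.sense();print(s["t"],s["position"],s["eef_rot"],s["ft_force"])
print(row((.466,-.232,.05),17))
```

```text
3.5333 [ 0.4658 -0.2326  0.0498] [ 0.5954  0.8034 -0.0004 -0.0011] [ 0.0656  0.2267 -0.4003]
[-0.0006 -0.0004 -0.0004  0.0011  0.0008 -0.0004]
```

View pics/w2.png

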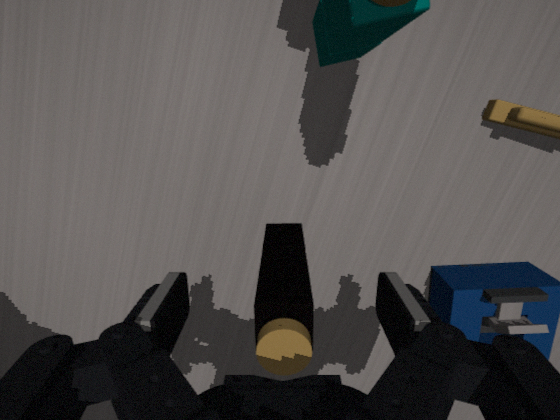

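The peg is centred between the pads, with its foot edge level at row 223, columns 265–303. Closing now.

Request:
drive_tool:
  plan:
    - [0,0,0,0,0,0,0.3]
    - [0,0,0,0,0,0,0]
    - [0,0,0,0,0,0,0]
    - [0,0,0,0,0,0,0]
    - [0,0,0,0,0,0,0]
    - [0,0,0,0,0,0,0]
    - [0,0,0,0,0,0,0]
    - [0,0,0,0,0,0,0]
    - [0,0,0,0,0,0,0]
  grip_force: 35

```text
t: 4.28
position: [0.4661, -0.2342, 0.0511]
eef_rot: [0.596, 0.803, 0.0, 0.001]
ft_force: [-1.0, 0.8, 6.8]
gripper_width: 0.0214
```

Run:
```python
from h import *
s=arm.sense();print(s["t"],s["position"],s["eef_rot"],s["ft_force"],s["gripper_width"])
print(row((.49,-.20,.185),17)); print(row((.56,-.1,.195),5));print(row((.602,.0287,.195),0));print(row((.602,.0287,.125),0))
```

```text
4.2833 [ 0.4661 -0.2342  0.0511] [0.5961 0.8029 0.0004 0.0006] [-0.9722  0.8357  6.8438] 0.021422392574492376
[ 0.0004  0.0002 -0.001   0.0515  0.0659 -0.2678]
[ 0.0004  0.0001  0.0656  0.2024  0.2578 -0.2876]
[ 0.0005  0.0001  0.0934  0.4245  0.4127 -0.2875]
[ 0.0005  0.0001  0.0934  0.4246  0.4125 -0.1475]
```

Request:
drive_tool:
  plan:
    - [0,0,0,0,0,-0.04,0]
    - [0,0,0,0,0,-0.1,0]
    - [0,0,0,0,0,-0.17,0]
    - [0,0,0,0.02,0.02,-0.24,0]
    - [0,0,0,0.05,0.066,-0.29,0]
    - [0,0,0.02,0.1,0.13,-0.29,0]
    - [0,0,0.04,0.15,0.19,-0.29,0]
    - [0,0,0.066,0.2,0.256,-0.29,0]
    - [0,0,0.08,0.25,0.29,-0.29,0]
    - [0,0,0.093,0.3,0.325,-0.29,0]
    - [0,0,0.093,0.35,0.36,-0.29,0]
    - [0,0,0.093,0.39,0.387,-0.29,0]
    - [0,0,0.093,0.415,0.404,-0.29,0]
    - [0,0,0.093,0.4245,0.411,-0.29,0]
    - [0,0,0.093,0.4245,0.411,-0.27,0]
    - [0,0,0.093,0.4245,0.411,-0.25,0]
    - [0,0,0.093,0.4245,0.411,-0.23,0]
    - [0,0,0.093,0.4245,0.411,-0.21,0]
    - [0,0,0.093,0.4245,0.411,-0.2,0]
    - [0,0,0.093,0.4245,0.411,-0.2,0]

```text
t: 5.95
position: [0.5995, 0.0277, 0.1482]
eef_rot: [0.707, 0.707, -0.001, -0.001]
ft_force: [0.5, 0.3, -1.0]
gripper_width: 0.0217
```

Run:
```python
from h import *
d=snap("wrist","w3");s=arm.sense();print(s["t"],s["position"],s["eef_rot"],s["ft_force"],s["gripper_width"])
f=[]
for i in range(2):
    dd=snap("side","s3");f.append(arm.sense()["ft_force"])
print(np.array(f)); print(row((.602,.0287,.125),0))
w=cv2.imread("pics/w3.png");cv2.imwrite("pics/ws3.png",np.hstack([cv2.resize(w,(400,300)),cv2.resize(cv2.imread("pics/s3.png"),(400,300))]))
```

```text
6.0 [0.6001 0.028  0.1492] [ 0.707   0.7072 -0.0008 -0.0005] [-0.2695 -0.0806  0.3372] 0.02133421595774382
[[ 0.4393  0.8327 -0.398 ]
 [ 0.6104  0.9487 -0.6668]]
[0.0001 0.     0.0003 0.0007 0.0021 0.0509]
```

View pics/ws3.png

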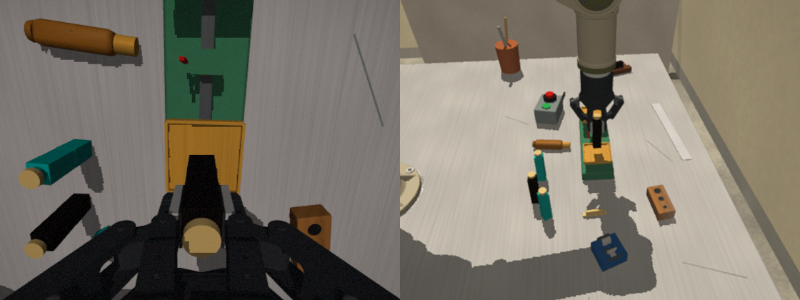

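Request:
drive_tool:
  plan:
    - [0,0,0,0,0.002,0.015,0]
    - [0,0,0,0,0.002,0.03,0]
    - [0,0,0,0,0.002,0.043,0]
    - [0,0,0,0,0.002,0.048,0]
    - [0,0,0,0,0.002,0.05,0]
    - [0,0,0,0,0.002,0.052,0]
    - [0,0,0,0,0.002,0.054,0]
    - [0,0,0,0,0.002,0.056,0]
    - [0,0,0,0,0.002,0.058,0]
    - [0,0,0,0,0.002,0.06,0]
    - [0,0,0,0,0.002,0.062,0]
    - [0,0,0,0,0.002,0.064,0]
    - [0,0,0,0,0.002,0.066,0]
    - [0,0,0,0,0.002,0.066,0]

```text
t: 7.27
position: [0.6016, 0.0287, 0.1169]
eef_rot: [0.707, 0.708, -0.0, -0.0]
ft_force: [-0.8, 0.4, -0.9]
gripper_width: 0.0217
```

Run:
```python
from h import *
f=[]
for i in range(2):
    dd=snap("side",f"s4{i}");s=arm.sense();f.append(s["ft_force"])
print(np.array(f),s["t"],s["position"])
cv2.imwrite("pics/s4z.png",cv2.resize(cv2.imread("pics/s41.png")[130:260,200:360],None,fx=4.6,fy=4.6,interpolation=cv2.INTER_CUBIC))
```

```text
[[ 0.0526  0.3571 -0.8388]
 [ 0.2332 -0.8543 -1.226 ]] 7.3667 [0.6016 0.0287 0.117 ]
```

View pics/s4z.png

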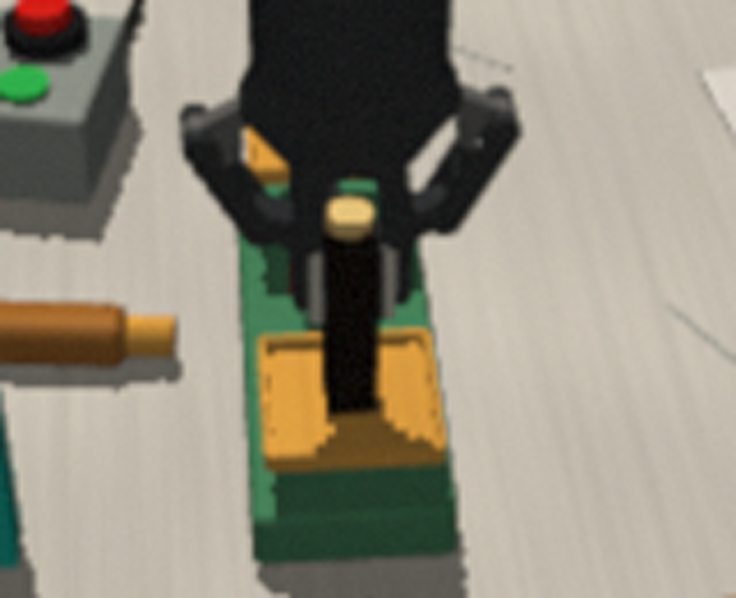

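Request:
drive_tool:
  plan:
    - [0,0,0,0,0,0.001,0]
    - [0,0,0,0,0,0.002,0]
    - [0,0,0,0,0,0.003,0]
    - [0,0,0,0,0,0.004,0]
    - [0,0,0,0,0,0.005,0]
    - [0,0,0,0,0,0.006,0]
    - [0,0,0,0,0,0.006,0]

```text
t: 7.95
position: [0.6019, 0.0287, 0.1151]
eef_rot: [0.707, 0.708, 0.0, -0.0]
ft_force: [-3.5, -0.5, 7.5]
gripper_width: 0.0216
```

Run:
```python
from h import *
f=[]
for i in range(2):
    dd=snap("side",f"s5{i}");s=arm.sense();f.append(s["ft_force"])
print(np.array(f),s["t"],s["position"])
```

```text
[[-2.8961  1.0026  7.2579]
 [-3.5693 -0.291   7.2404]] 8.05 [0.6019 0.0287 0.1151]
```

Request:
drive_tool:
  plan:
    - [0,0,0,0,0,-0.002,0]
    - [0,0,0,0,0,-0.002,0]
    - [0,0,0,0,0,-0.002,0.32]
    - [0,0,0,0,0,-0.002,0.4]
    - [0,0,0,0,0,-0.002,0.6]
    - [0,0,0,0,0,-0.002,1]
    - [0,0,0,0,0,-0.002,1]
    - [0,0,0,0,0,-0.002,1]
    - [0,0,0,0,0,-0.03,1]
    - [0,0,0,0,0,-0.09,1]
    - [0,0,0,0,0,-0.16,1]
    - [0,0,0,0,0,-0.21,1]

```text
t: 9.05
position: [0.6021, 0.0284, 0.2217]
eef_rot: [0.707, 0.707, 0.001, 0.001]
ft_force: [-0.1, -1.0, -0.0]
gripper_width: 0.0853
```

Run:
```python
from h import *
dd=snap("side","s6");s=arm.sense();print(s["t"],s["position"],s["ft_force"],s["gripper_width"])
cv2.imwrite("pics/s6z.png",cv2.resize(cv2.imread("pics/s6.png")[130:260,200:360],None,fx=4.6,fy=4.6,interpolation=cv2.INTER_CUBIC))
print(row((.52,-.03,.225),0));print(row((.4315,-.060,.17),-1));print(row((.4315,-.060,.05),-1))
```

```text
9.1 [0.6043 0.0282 0.2268] [ 1.9369 -0.6369  5.19  ] 0.08525366426657677
[ 0.0027 -0.0003  0.0003 -0.1162 -0.1687  0.0021]
[ 0.0027 -0.0004  0.0059 -0.1762 -0.3467  0.1105]
[ 0.0027 -0.0004  0.0059 -0.1764 -0.3488  0.3505]
```

View pics/s6z.png

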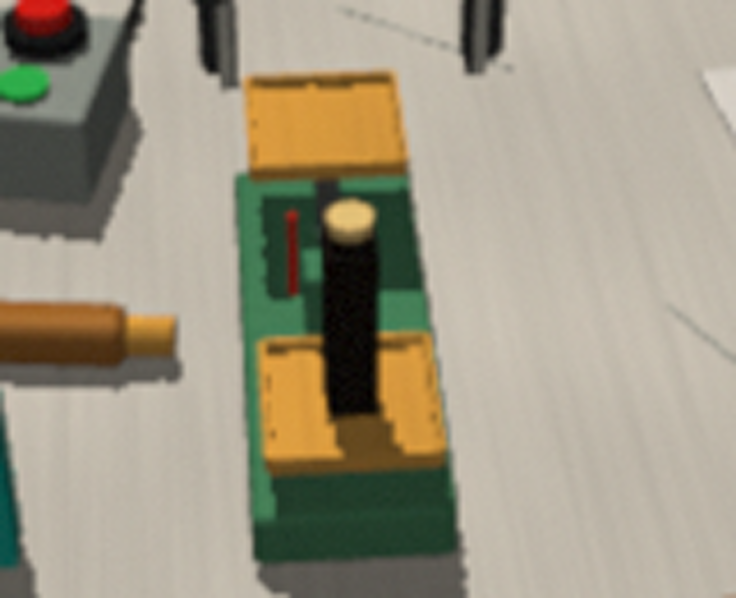

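Request:
drive_tool:
  plan:
    - [0,0,0,-0.04,-0.07,0,1]
    - [0,0,0,-0.08,-0.14,0,1]
    - [0,0,0.003,-0.12,-0.21,0,1]
    - [0,0,0.0059,-0.15,-0.28,0.03,1]
    - [0,0,0.0059,-0.177,-0.341,0.1,1]
    - [0,0,0.0059,-0.177,-0.341,0.1,1]
    - [0,0,0.0059,-0.177,-0.341,0.1,1]
    - [0,0,0.0059,-0.177,-0.341,0.17,1]
    - [0,0,0.0059,-0.177,-0.341,0.24,1]
    - [0,0,0.0059,-0.177,-0.341,0.3,1]
    - [0,0,0.0059,-0.177,-0.341,0.338,1]
    - [0,0,0.0059,-0.177,-0.341,0.338,1]
    - [0,0,0.0059,-0.177,-0.341,0.338,1]

```text
t: 10.18
position: [0.4324, -0.0601, 0.0505]
eef_rot: [0.713, 0.701, -0.001, 0.0]
ft_force: [-0.0, -0.0, 1.0]
gripper_width: 0.0853
```

Run:
```python
from h import *
d=snap("wrist","w7");s=arm.sense();print(s["t"],s["position"],s["eef_rot"],s["ft_force"])
print(row((.4315,-.06,.05),-1))
```

```text
10.2333 [ 0.4331 -0.0601  0.0513] [0.713  0.7012 0.0001 0.0008] [1.5418 0.1631 0.1336]
[ 0.0004  0.0003  0.0003  0.0002 -0.0032  0.0027]
```

View pics/w7.png

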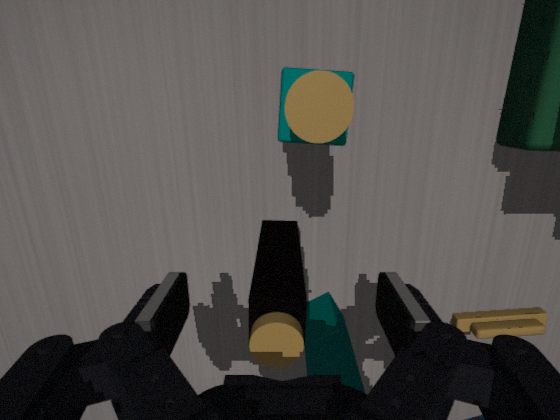

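Request:
drive_tool:
  plan:
    - [0,0,0,0,0,0,0.3]
    - [0,0,0,0,0,0,0]
    - [0,0,0,0,0,0,0]
    - [0,0,0,0,0,0,0]
    - [0,0,0,0,0,0,0]
    - [0,0,0,0,0,0,0]
    - [0,0,0,0,0,0,0]
    - [0,0,0,0,0,0,0]
    - [0,0,0,0,0,-0.04,0]
    - [0,0,0,0,0,-0.1,0]
    - [0,0,0,0,0,-0.17,0]
    - [0,0,0,0,0,-0.24,0]
    - [0,0,0,0,0,-0.3,0]
    - [0,0,0,0,0,-0.3,0]
    - [0,0,0,0,0,-0.3,0]

```text
t: 11.48
position: [0.4324, -0.06, 0.2014]
eef_rot: [0.713, 0.701, 0.002, 0.001]
ft_force: [0.1, -0.3, -1.6]
gripper_width: 0.0216
```

Run:
```python
from h import *
s=arm.sense();print(s["t"],s["position"],s["eef_rot"],s["ft_force"],s["gripper_width"])
print(row((.52,.12,.20),0)); print(row((.608,.209,.20),0));print(row((.608,.209,.145),0))
```

```text
11.4833 [ 0.4324 -0.06    0.2014] [0.713  0.7011 0.0016 0.0008] [ 0.0876 -0.3149 -1.6484] 0.021643574122400158
[ 0.0011 -0.0004 -0.0054  0.3628  0.1692  0.0038]
[ 0.0011 -0.0004 -0.0054  0.5438  0.3421  0.0046]
[ 0.0011 -0.0004 -0.0054  0.5436  0.3418  0.1146]
```

Request:
drive_tool:
  plan:
    - [0,0,0,0.06,0.02,0,0]
    - [0,0,-0.005,0.13,0.05,0,0]
    - [0,0,-0.005,0.2,0.08,0,0]
    - [0,0,-0.005,0.27,0.12,0,0]
    - [0,0,-0.005,0.34,0.16,0,0]
    - [0,0,-0.005,0.4,0.2,0,0]
    - [0,0,-0.005,0.46,0.25,0,0]
    - [0,0,-0.005,0.51,0.3,0,0]
    - [0,0,-0.005,0.535,0.33,0,0]
    - [0,0,-0.005,0.544,0.342,0,0]
    - [0,0,-0.005,0.544,0.342,0.03,0]
    - [0,0,-0.005,0.544,0.342,0.06,0]
    - [0,0,-0.005,0.544,0.342,0.08,0]
    - [0,0,-0.005,0.544,0.342,0.095,0]
    - [0,0,-0.005,0.544,0.342,0.1,0]
    - [0,0,-0.005,0.544,0.342,0.1,0]

```text
t: 12.82
position: [0.6064, 0.2084, 0.1493]
eef_rot: [0.708, 0.706, -0.001, -0.0]
ft_force: [-0.3, 0.3, 0.8]
gripper_width: 0.0213
```

Run:
```python
from h import *
d=snap("side","s8");t=snap("top","t8");s=arm.sense();print(s["t"],s["position"],s["eef_rot"],s["ft_force"],s["gripper_width"])
print(row((.608,.209,.0802+.0505),0))
m,l,b=blobs(t,(10,140,60),(22,255,255))
for i,st,c in b:print(st,c)
w=cv2.imread("pics/t8.png");cv2.imwrite("pics/ts8.png",np.hstack([cv2.resize(w[140:260,100:300],(400,240)),cv2.resize(cv2.imread("pics/s8.png")[90:270,180:380],(400,240))]))
```

```text
12.9167 [0.6072 0.2088 0.1508] [0.7077 0.7065 0.0004 0.0001] [-0.1676  0.0061 -0.548 ] 0.02139132224694899
[ 0.0002 -0.0001 -0.0005  0.0003  0.0015  0.0402]
[322 121  11   4  18] [326.2222 122.1667]
[304 123  41  20 315] [323.019 133.327]
[171 182  19  16 206] [180.2282 187.2864]
[245 183   8  13  37] [248.2973 190.1351]
[267 193  10   7  20] [272.05 195.85]
[243 199  35  19 473] [259.0529 210.0444]
[165 201  26  17 314] [178.7994 209.621 ]
[202 238  13  51 422] [207.846 264.173]
```

View pics/ts8.png

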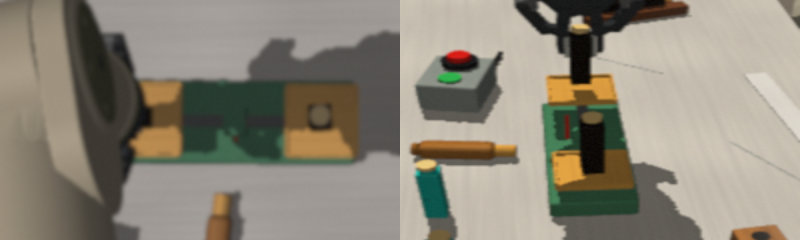

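Request:
drive_tool:
  plan:
    - [0,0,0,0,0,0.015,0]
    - [0,0,0,0,0,0.028,0]
    - [0,0,0,0,0,0.034,0]
    - [0,0,0,0,0,0.036,0]
    - [0,0,0,0,0,0.038,0]
    - [0,0,0,0,0,0.04,0]
    - [0,0,0,0,0,0.042,0]
    - [0,0,0,0,0,0.044,0]
    - [0,0,0,0,0,0.046,0]
    - [0,0,0,0,0,0.048,0]
    - [0,0,0,0,0,0.05,0]
    - [0,0,0,0,0,0.052,0]
    - [0,0,0,0,0,0.053,0]
    - [0,0,0,0,0,0.053,0]
    - [0,0,0,0,0,0.053,0]

```text
t: 14.17
position: [0.6071, 0.209, 0.1236]
eef_rot: [0.708, 0.707, 0.0, 0.0]
ft_force: [0.3, 0.0, -0.8]
gripper_width: 0.0213
```

Run:
```python
from h import *
d=snap("side","s9");s=arm.sense();print(s["t"],s["position"],s["ft_force"],s["gripper_width"])
cv2.imwrite("pics/s9z.png",cv2.resize(d["color"][120:260,200:360,::-1],None,fx=4.3,fy=4.2,interpolation=cv2.INTER_CUBIC))
```

```text
14.2167 [0.6071 0.209  0.1237] [ 1.0021 -0.8847 -0.2443] 0.021507544721007445
```

View pics/s9z.png

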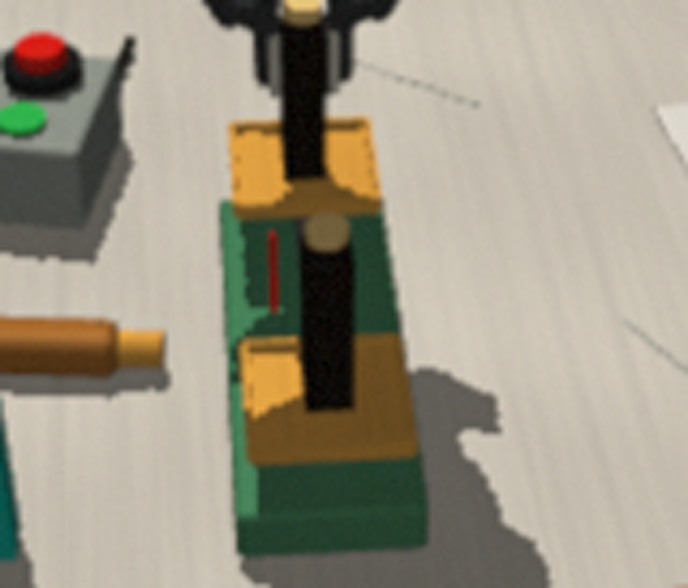

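Request:
drive_tool:
  plan:
    - [0,0,0,0,0,0,0.35]
    - [0,0,0,0,0,0,0.6]
    - [0,0,0,0,0,0,1]
    - [0,0,0,0,0,0,1]
    - [0,0,0,0,0,0,1]
    - [0,0,0,0,0,0,1]
    - [0,0,0,0,0,-0.03,1]
    - [0,0,0,0,0,-0.09,1]
    - [0,0,0,0,0,-0.15,1]
    - [0,0,0,0,0,-0.2,1]
    - [0,0,0,0,0,-0.22,1]
    - [0,0,0,0,0,-0.22,1]
    - [0,0,0,0,0,-0.22,1]

```text
t: 15.3
position: [0.607, 0.209, 0.2331]
eef_rot: [0.708, 0.707, 0.0, -0.0]
ft_force: [-0.6, -0.5, -1.6]
gripper_width: 0.0848
```

Run:
```python
from h import *
d=snap("side","s10");w=snap("wrist","w10");s=arm.sense();print(s["t"],s["position"],s["ft_force"],s["gripper_width"])
a=cv2.resize(d["color"][120:260,200:360,::-1],(400,350),interpolation=cv2.INTER_CUBIC)
cv2.imwrite("pics/s10z.png",np.hstack([a,cv2.resize(w["color"][:,:,::-1],(400,350))]))
```

```text
15.4 [0.6061 0.2089 0.2315] [ 0.0254  0.4441 -0.5039] 0.08569164610583456
```

View pics/s10z.png

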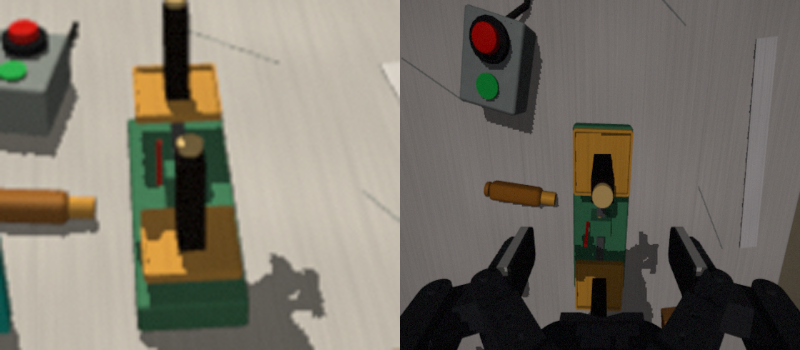

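```bash
python3 - <<'E'
from h import *
for n in("side0","s6","s9","s10"):
    im=cv2.imread(f"pics/{n}.png");h=cv2.cvtColor(im,cv2.COLOR_BGR2HSV);m=cv2.inRange(h,(8,120,60),(24,255,255))
    m[:,:250]=0;m[:,300:]=0
    for u in(258,262,268,286,290,294):
        r=np.where(m[:,u])[0];r=r[(r>135)&(r<245)];k=np.split(r,np.where(np.diff(r)>3)[0]+1);print(n,u,[(x[0],x[-1]) for x in k if len(x)>2],end=" ")
    print()
E
python3 - <<'E'
import cv2,numpy as np
a=[cv2.resize(cv2.imread(f"pics/{n}.png")[170:215,245:300],(250,205),interpolation=cv2.INTER_CUBIC) for n in("side0","s6","s10")]
cv2.imwrite("pics/ptr.png",np.hstack(a))
E
```

```text
side0 258 [(np.int64(150), np.int64(172)), (np.int64(201), np.int64(229))] side0 262 [(np.int64(149), np.int64(192)), (np.int64(200), np.int64(229))] side0 268 [(np.int64(149), np.int64(171)), (np.int64(200), np.int64(229))] side0 286 [(np.int64(153), np.int64(170)), (np.int64(199), np.int64(228))] side0 290 [(np.int64(199), np.int64(228))] side0 294 [(np.int64(207), np.int64(228))] 
s6 258 [(np.int64(147), np.int64(168)), (np.int64(204), np.int64(231))] s6 262 [(np.int64(146), np.int64(168)), (np.int64(178), np.int64(192)), (np.int64(203), np.int64(232))] s6 268 [(np.int64(146), np.int64(168)), (np.int64(203), np.int64(232))] s6 286 [(np.int64(150), np.int64(167)), (np.int64(202), np.int64(231))] s6 290 [(np.int64(202), np.int64(231))] s6 294 [(np.int64(209), np.int64(231))] 
s9 258 [(np.int64(149), np.int64(171)), (np.int64(200), np.int64(229))] s9 262 [(np.int64(149), np.int64(171)), (np.int64(175), np.int64(189)), (np.int64(200), np.int64(230))] s9 268 [(np.int64(163), np.int64(171)), (np.int64(200), np.int64(229))] s9 286 [(np.int64(153), np.int64(170)), (np.int64(200), np.int64(229))] s9 290 [(np.int64(199), np.int64(228))] s9 294 [(np.int64(209), np.int64(228))] 
s10 258 [(np.int64(147), np.int64(168)), (np.int64(204), np.int64(231))] s10 262 [(np.int64(146), np.int64(168)), (np.int64(177), np.int64(190)), (np.int64(204), np.int64(232))] s10 268 [(np.int64(160), np.int64(168)), (np.int64(203), np.int64(232))] s10 286 [(np.int64(150), np.int64(167)), (np.int64(203), np.int64(231))] s10 290 [(np.int64(203), np.int64(231))] s10 294 [(np.int64(212), np.int64(231))]
```

View pics/ptr.png

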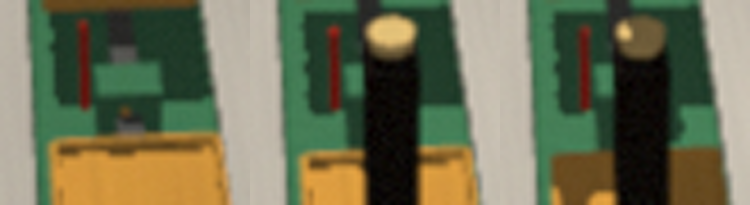

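Columns 258–294 of the side view show the right pan's front edge at row 232, against 229 when level, and the left pan's at 168 against 171. That puts the right pan fully down, so its peg is the heavier. Now I'll regrasp it.

Request:
drive_tool:
  plan:
    - [0,0,0,-0.07,-0.002,0,1]
    - [0,0,0,-0.15,-0.004,0,1]
    - [0,0,0,-0.23,-0.006,0,1]
    - [0,0,0,-0.3,-0.008,0,1]
    - [0,0,0,-0.345,-0.01,0,1]
    - [0,0,0,-0.361,-0.01,0,1]
    - [0,0,0,-0.361,-0.01,0,1]
    - [0,0,0,-0.361,-0.01,0.02,1]
    - [0,0,0,-0.361,-0.01,0.06,1]
    - [0,0,0,-0.361,-0.01,0.12,1]
    - [0,0,0,-0.361,-0.01,0.17,1]
    - [0,0,0,-0.361,-0.01,0.21,1]
    - [0,0,0,-0.361,-0.01,0.236,1]
    - [0,0,0,-0.361,-0.01,0.236,1]
    - [0,0,0,-0.361,-0.01,0.236,1]

```text
t: 16.65
position: [0.6014, 0.0299, 0.1148]
eef_rot: [0.707, 0.707, -0.001, -0.001]
ft_force: [0.1, 0.4, -0.1]
gripper_width: 0.0854
```

Run:
```python
from h import *
d=snap("wrist","w11");s=arm.sense();print(s["t"],s["position"],s["eef_rot"],s["ft_force"])
```

```text
16.7 [0.6022 0.0295 0.1161] [0.7071 0.7071 0.0002 0.0002] [ 0.1867 -0.979   0.1757]
```

View pics/w11.png

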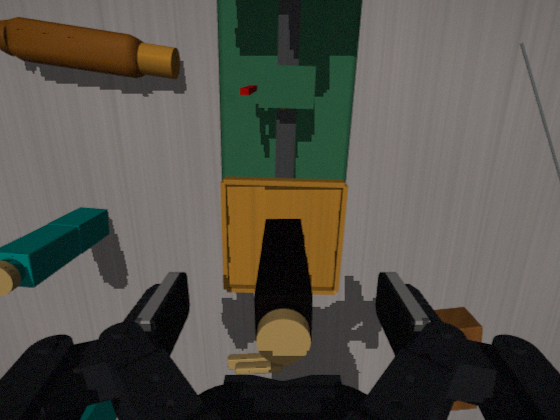

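Request:
drive_tool:
  plan:
    - [0,0,0,0,0,0,0.3]
    - [0,0,0,0,0,0,0]
    - [0,0,0,0,0,0,0]
    - [0,0,0,0,0,0,0]
    - [0,0,0,0,0,0,0]
    - [0,0,0,0,0,0,0]
    - [0,0,0,0,0,0,0]
    - [0,0,0,0,0,0,0]
    - [0,0,0,0,0,-0.01,0]
    - [0,0,0,0,0,-0.03,0]
    - [0,0,0,0,0,-0.06,0]
    - [0,0,0,0,0,-0.1,0]
    - [0,0,0,0,0,-0.14,0]
    - [0,0,0,0,0,-0.17,0]
    - [0,0,0,0,0,-0.18,0]
    - [0,0,0,0,0,-0.18,0]
  grip_force: 38

```text
t: 18.03
position: [0.6026, 0.0283, 0.2074]
eef_rot: [0.708, 0.707, 0.001, 0.001]
ft_force: [0.0, 0.2, -0.3]
gripper_width: 0.0212
```

Run:
```python
from h import *
d=snap("side","s12");s=arm.sense();print(s["t"],s["position"],s["eef_rot"],s["ft_force"],s["gripper_width"])
print(row((.627,-.315,.20),19))
cv2.imwrite("pics/s12z.png",cv2.resize(d["color"][100:260,180:380,::-1],(800,600)))
```

```text
18.0833 [0.6019 0.0285 0.2059] [0.7076 0.7066 0.0004 0.0002] [-0.1349 -0.5257 -1.5432] 0.02143818795271689
[ 0.0003 -0.     -0.106  -0.6869  0.0511  0.0118]
```

View pics/s12z.png

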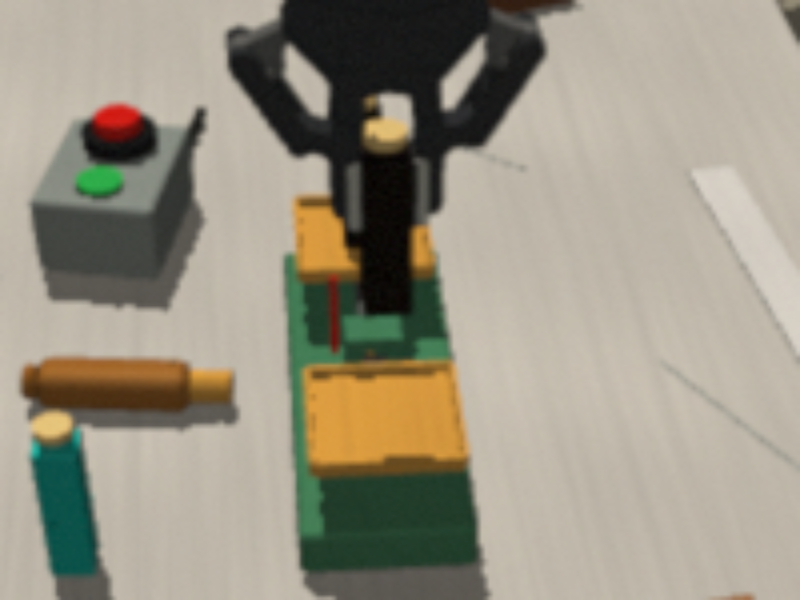

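The heavier peg is lifted, and the other still stands in the left pan at crop (355,240). Next I'll move beside the clip.

Request:
drive_tool:
  plan:
    - [0,0,-0.01,-0.06,0.005,0,0]
    - [0,0,-0.03,-0.13,0.01,0,0]
    - [0,0,-0.05,-0.2,0.015,0,0]
    - [0,0,-0.07,-0.27,0.02,0,0]
    - [0,0,-0.09,-0.34,0.025,0,0]
    - [0,0,-0.106,-0.41,0.03,0,0]
    - [0,0,-0.106,-0.48,0.035,0,0]
    - [0,0,-0.106,-0.55,0.04,0,0]
    - [0,0,-0.106,-0.61,0.045,0,0]
    - [0,0,-0.106,-0.66,0.05,0.01,0]
    - [0,0,-0.106,-0.687,0.05,0.01,0]
    - [0,0,-0.106,-0.687,0.05,0.01,0]
    - [0,0,-0.106,-0.687,0.05,0.01,0]
    - [0,0,-0.106,-0.687,0.05,0.01,0]
    - [0,0,-0.106,-0.687,0.05,0.01,0]

```text
t: 19.33
position: [0.6272, -0.3126, 0.2006]
eef_rot: [0.58, 0.815, 0.001, -0.0]
ft_force: [0.7, 0.3, -1.4]
gripper_width: 0.0217
```

Run:
```python
from h import *
import pickle
snap("side","s13");d=snap("wrist","w13");s=arm.sense();print(s["t"],s["position"],s["eef_rot"],s["ft_force"],s["gripper_width"])
d.pop("mount");pickle.dump(d,open("w13.pkl","wb"))
u,v=proj(d,(.601,-.2395,.03));print(u,v)
u,v=int(u),int(v);print(u-70,v-60)
cr=d["color"][max(0,v-60):v+60,u-80:u+80,::-1];cv2.imwrite("pics/w13z.png",cv2.resize((255*(cr/255.)**.6).astype(np.uint8),None,fx=5,fy=5,interpolation=cv2.INTER_CUBIC));print("off",u-80,max(0,v-60))
```

```text
19.4333 [ 0.6271 -0.3131  0.2009] [0.5797 0.8149 0.0004 0.    ] [-0.0144  0.6556 -0.5609] 0.021803869228382275
281.70833478694914 108.99606938120719
211 48
off 201 48
```

View pics/w13z.png

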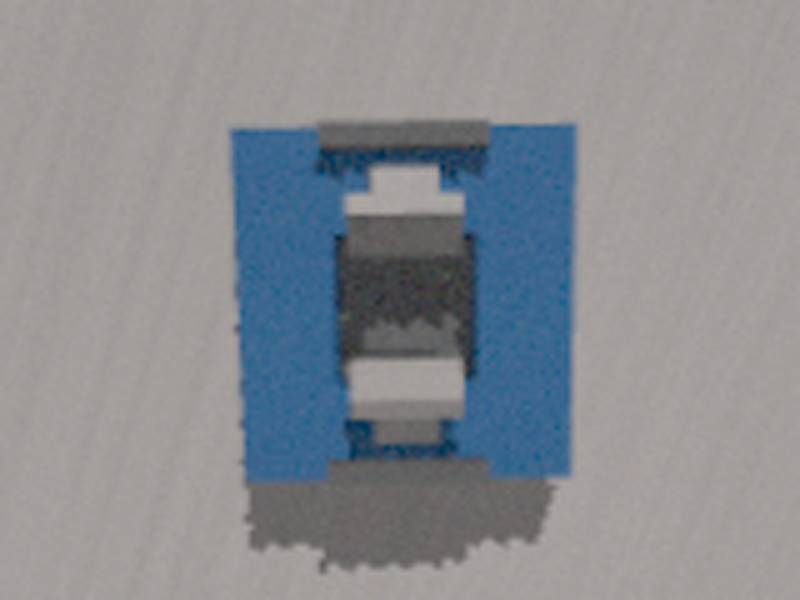

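View pics/w13.png

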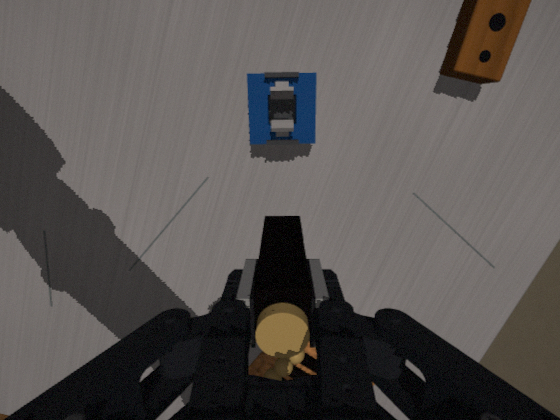

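Run:
```python
from h import *
import pickle;d=pickle.load(open("w13.pkl","rb"))
def ang(a,b):return np.degrees(np.arctan2(b[1]-a[1],b[0]-a[0])),np.hypot(*(b-a)[:2])
P=[onz(d,201+u/5,48+v/5,.03) for u,v in((232,128),(577,124),(572,477),(246,481))]
for i in range(4):print(P[i],ang(P[i],P[(i+1)%4]))
print("c",sum(P)/4)
Q=[onz(d,201+u/5,48+v/5,.03) for u,v in((338,238),(475,238),(475,375),(338,375))]; print("well",sum(Q)/4,ang(Q[0],Q[1]),ang(Q[1],Q[2]))
# jaws tips (z~.049): inner-edges
h=cv2.cvtColor(d["color"],cv2.COLOR_RGB2GRAY)
# foot edge
c=d["color"][195:300,240:325,::-1];cv2.imwrite("pics/foot.png",cv2.resize((255*(c/255.)**.5).astype(np.uint8),None,fx=7,fy=5.5,interpolation=cv2.INTER_CUBIC))
s=arm.sense();zf=s["position"][2]-.051
F=[onz(d,u,v,zf) for u,v in((265,217),(299.3,217))];print(F,ang(*F),(F[0]+F[1])/2)
tx=R.from_quat(s["eef_rot"]).as_matrix();print(((F[0]+F[1])/2-s["position"])@tx, tx[:,0])
print(row(sum(P)/4,19))
```

```text
[ 0.5621 -0.2211  0.03  ] (np.float64(19.770197775995406), np.float64(0.06172949949998092))
[ 0.6202 -0.2002  0.03  ] (np.float64(-69.87291934225411), np.float64(0.06209551370464544))
[ 0.6416 -0.2585  0.03  ] (np.float64(-160.15799573997774), np.float64(0.06215091053415755))
[ 0.5831 -0.2796  0.03  ] (np.float64(109.73832510042898), np.float64(0.06217220994913919))
c [ 0.6017 -0.2398  0.03  ]
well [ 0.6017 -0.2397  0.03  ] (np.float64(19.154964449151187), np.float64(0.0249990139526958)) (np.float64(-70.09591149859348), np.float64(0.024128591779185297))
[array([ 0.6123, -0.3041,  0.1499]), array([ 0.6328, -0.297 ,  0.1499])] (np.float64(19.142835781271437), np.float64(0.021705955912495536)) [ 0.6226 -0.3006  0.1499]
[ 0.0133 -0.0002  0.051 ] [-0.328   0.9447  0.0005]
[ 0.0002 -0.0002  0.0008  0.1549 -0.      0.3418]
```

View pics/foot.png

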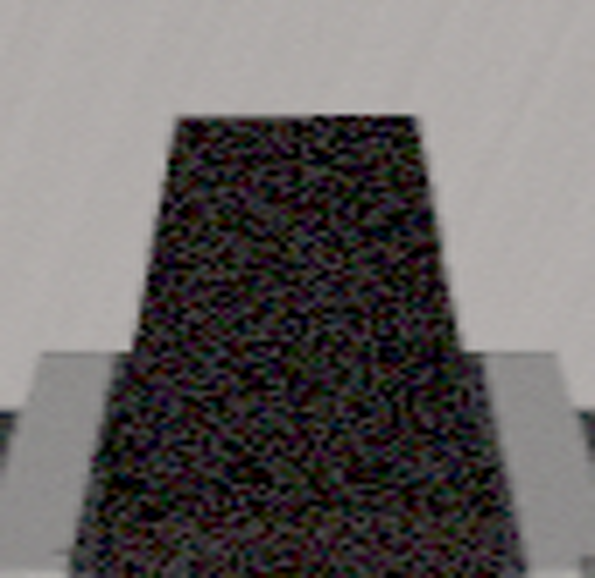

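Run:
```python
from h import *
import pickle;d=pickle.load(open("w13.pkl","rb"));s=arm.sense()
m,l,b=blobs(d,(13,60,60),(28,190,255),200)
for i,st,c in b:
    print(st,c)
    if 250<c[0]<310 and 300<c[1]<360:
        cs,_=cv2.findContours((l==i).astype(np.uint8),0,1);q=max(cs,key=cv2.contourArea);e=cv2.fitEllipse(cv2.convexHull(q));print(e)
tx=R.from_quat(s["eef_rot"]).as_matrix()
for u,v in((282.5,330),(282.5,333)):
  print((onz(d,u,v,s["position"][2]+.049)-s["position"])@tx)
im=cv2.imread("pics/s13.png");cv2.imwrite("pics/s13z.png",cv2.resize(im[200:380,200:400],(780,600)))
```

```text
[ 455    0   76   82 2173] [489.8946  37.6549]
[ 480  242   80  176 6453] [532.8204 340.4599]
[ 255  303   62   77 3083] [283.8946 337.4236]
((283.7822570800781, 345.3663330078125), (67.80633544921875, 85.21468353271484), 175.2208251953125)
[ 0.0058 -0.     -0.049 ]
[ 0.0045 -0.     -0.049 ]
```

View pics/s13z.png

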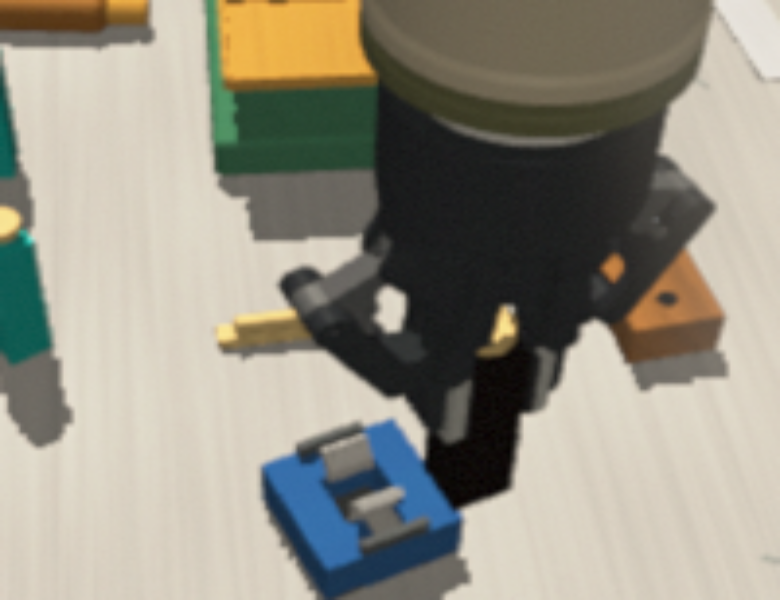

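Request:
drive_tool:
  plan:
    - [0,0,-0.004,0.05,0,0,0]
    - [0,0,-0.004,0.1,0,0,0]
    - [0,0,-0.004,0.14,0,0,0]
    - [0,0,-0.004,0.15,0,0.03,0]
    - [0,0,-0.004,0.15,0,0.08,0]
    - [0,0,-0.004,0.15,0,0.13,0]
    - [0,0,-0.004,0.15,0,0.165,0]
    - [0,0,-0.004,0.15,0,0.178,0]
    - [0,0,-0.004,0.15,0,0.178,0]
    - [0,0,-0.004,0.15,0,0.178,0]
    - [0,0,-0.004,0.15,0,0.178,0]

```text
t: 20.35
position: [0.6028, -0.2445, 0.1134]
eef_rot: [0.575, 0.818, 0.0, 0.001]
ft_force: [0.1, -0.7, -1.2]
gripper_width: 0.0216
```

Run:
```python
from h import *
import pickle
b=snap("side","s14");d=snap("wrist","w14");s=arm.sense();print(s["t"],s["position"],s["eef_rot"],s["ft_force"],s["gripper_width"])
d.pop("mount");pickle.dump((d,b),open("w14.pkl","wb"))
a=cv2.resize(d["color"][150:280,215:345,::-1],None,fx=4.5,fy=4.5,interpolation=cv2.INTER_CUBIC)
cv2.imwrite("pics/w14z.png",(255*(a/255.)**.5).astype(np.uint8))
a=cv2.resize(b["color"][280:385,240:345,::-1],None,fx=5.6,fy=5.6,interpolation=cv2.INTER_CUBIC)
cv2.imwrite("pics/s14z.png",(255*(a/255.)**.6).astype(np.uint8))
```

```text
20.45 [ 0.6027 -0.2446  0.1133] [0.5756 0.8177 0.0004 0.0012] [ 1.115  -0.7002 -1.0768] 0.02149739218264984
```

View pics/w14z.png

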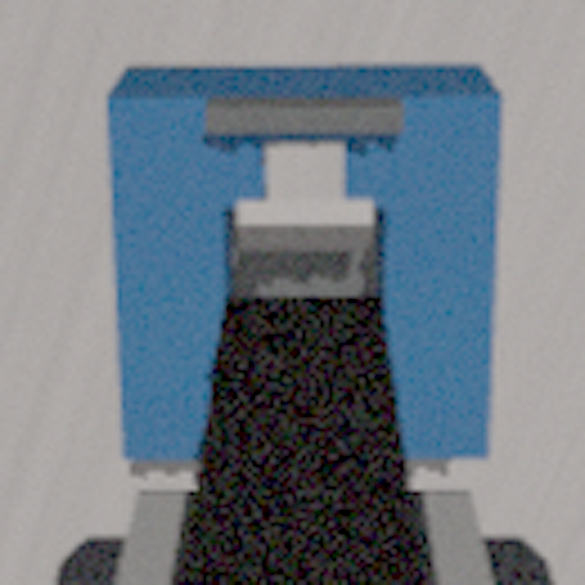

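View pics/s14z.png

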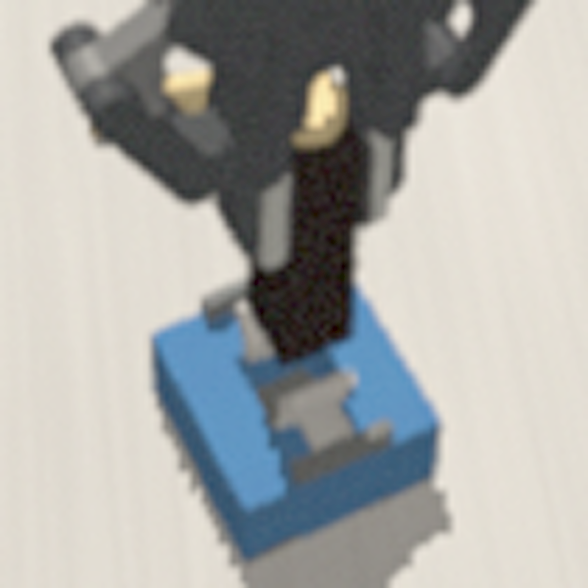

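Run:
```python
from h import *
import pickle;d,b=pickle.load(open("w14.pkl","rb"));s=arm.sense()
M=R.from_quat(s["eef_rot"]).as_matrix();p=s["position"];zf=p[2]-.051
loc=lambda q:(q-p)@M
P=[onz(d,215+u/4.5,150+v/4.5,.03) for u,v in((110,98),(498,95),(490,455),(125,458))]
c=sum(P)/4;print("clip",c,loc(c),[np.degrees(np.arctan2(*(P[j]-P[i])[1::-1])) for i,j in((0,1),(3,2),(3,0),(2,1))],[np.linalg.norm(P[j]-P[i]) for i,j in((0,1),(1,2))])
F=[onz(d,215+u/4.5,150+v/4.5,zf) for u,v in((228,298),(380,298))];print("foot +x edge",[loc(f) for f in F])
for name,q in(("S-",(283,362)),("S-r",(352,338))):
    x=onz(b,240+q[0]/5.6,280+q[1]/5.6,zf);print(name,x,loc(x))
# side clip top corners: left(155,340) , near(245,515) right(437,425)
S=[onz(b,240+u/5.6,280+v/5.6,.03) for u,v in((155,340),(437,425))];print("side clip",sum(S)/2,loc(sum(S)/2))
```

```text
clip [ 0.6015 -0.2399  0.03  ] [0.005  0.0003 0.0833] [np.float64(20.146889717622923), np.float64(20.185467186530193), np.float64(109.7577756899528), np.float64(110.83182570605133)] [np.float64(0.06091169787112817), np.float64(0.06182361610388671)]
foot +x edge [array([ 0.0134, -0.0107,  0.051 ]), array([0.0134, 0.0107, 0.051 ])]
S- [ 0.5982 -0.2553  0.0623] [-0.0084 -0.0079  0.051 ]
S-r [ 0.618  -0.2498  0.0623] [-0.01    0.0125  0.051 ]
side clip [ 0.6037 -0.2421  0.03  ] [0.0022 0.0016 0.0833]
```

Request:
drive_tool:
  plan:
    - [0,0,0,0.004,0,0,0]
    - [0,0,0,0.004,0,0,0]
    - [0,0,0,0.004,0,0.006,0]
    - [0,0,0,0.004,0,0.012,0]
    - [0,0,0,0.004,0,0.018,0]
    - [0,0,0,0.004,0,0.024,0]
    - [0,0,0,0.004,0,0.028,0]
    - [0,0,0,0.004,0,0.032,0]
    - [0,0,0,0.004,0,0.036,0]
    - [0,0,0,0.004,0,0.038,0]
    - [0,0,0,0.004,0,0.038,0]

```text
t: 21.37
position: [0.6014, -0.2425, 0.093]
eef_rot: [0.576, 0.818, 0.0, 0.0]
ft_force: [0.1, -0.3, 1.9]
gripper_width: 0.0217
```

Run:
```python
from h import *
b=snap("side","s15");d=snap("wrist","w15");s=arm.sense();print(s["t"],s["position"],s["eef_rot"],s["ft_force"],s["gripper_width"])
M=R.from_quat(s["eef_rot"]).as_matrix();print("F tool",s["ft_force"]@M)
a=cv2.resize(d["color"][150:280,215:345,::-1],(400,400),interpolation=cv2.INTER_CUBIC)
c=cv2.resize(b["color"][280:385,240:345,::-1],(400,400),interpolation=cv2.INTER_CUBIC)
cv2.imwrite("pics/s15z.png",(255*(np.hstack([a,c])/255.)**.55).astype(np.uint8))
```

```text
21.4667 [ 0.6014 -0.2424  0.093 ] [0.5756 0.8177 0.0001 0.0003] [ 0.7332 -1.218   2.5497] 0.021593860529861075
F tool [-1.3947  0.2804 -2.5491]
```

View pics/s15z.png

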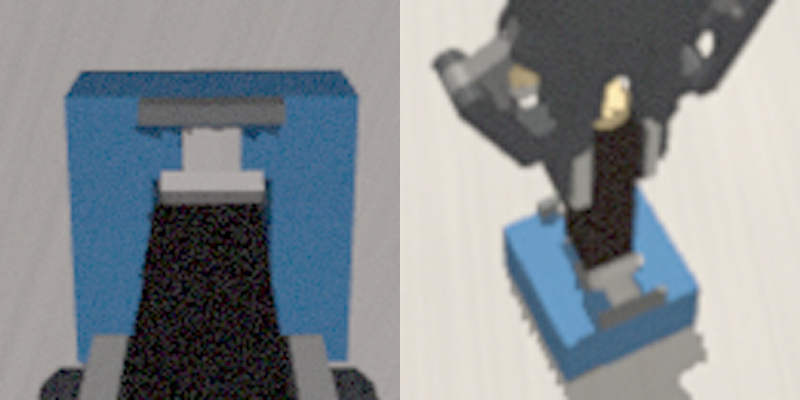

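Request:
drive_tool:
  plan:
    - [0,0,0,0,0,0.002,0]
    - [0,0,0,0,0,0.004,0]
    - [0,0,0,0,0,0.006,0]
    - [0,0,0,0,0,0.008,0]
    - [0,0,0,0,0,0.01,0]
    - [0,0,0,0,0,0.012,0]
    - [0,0,0,0,0,0.014,0]
    - [0,0,0,0,0,0.016,0]
    - [0,0,0,0,0,0.018,0]
    - [0,0,0,0,0,0.02,0]
    - [0,0,0,0,0,0.02,0]

```text
t: 22.38
position: [0.6011, -0.2422, 0.0823]
eef_rot: [0.576, 0.818, -0.0, -0.0]
ft_force: [-0.2, -0.8, -0.1]
gripper_width: 0.0213
```

```bash
cat > f.py <<'E'
from h import *
for i in range(3):
    snap("side","tmp") if i else None
    s=arm.sense();M=R.from_quat(s["eef_rot"]).as_matrix();print(s["t"],s["position"],"F tool",s["ft_force"]@M,s["ft_torque"],s["gripper_width"])
E
python3 f.py
```

```text
22.3833 [ 0.6011 -0.2422  0.0823] F tool [-0.711  -0.4848  0.0726] [-0.0425 -0.1202  0.037 ] 0.02129318514229152
22.4333 [ 0.6011 -0.2421  0.0823] F tool [-0.8099  0.1502  1.4477] [-0.1196 -0.1208  0.0519] 0.021926034785942173
22.4833 [ 0.601  -0.2421  0.0823] F tool [-0.8699 -0.3297  1.8727] [-0.1043 -0.1489 -0.0593] 0.021606456280565116
```

Request:
drive_tool:
  plan:
    - [0,0,0,0,0,0.002,0]
    - [0,0,0,0,0,0.004,0]
    - [0,0,0,0,0,0.006,0]
    - [0,0,0,0,0,0.008,0]
    - [0,0,0,0,0,0.01,0]
    - [0,0,0,0,0,0.012,0]
    - [0,0,0,0,0,0.012,0]

```text
t: 23.07
position: [0.6011, -0.2422, 0.0764]
eef_rot: [0.576, 0.818, -0.0, -0.0]
ft_force: [0.6, -0.0, -1.2]
gripper_width: 0.0217
```

```bash
python3 f.py
```

```text
23.0667 [ 0.6011 -0.2422  0.0764] F tool [-0.2104  0.5691  1.1561] [-0.0766 -0.127   0.0528] 0.021663697962918622
23.1167 [ 0.6011 -0.2421  0.0764] F tool [-0.015   0.7237  1.8108] [-0.0721 -0.1653 -0.0326] 0.021481313347693418
23.1667 [ 0.6011 -0.2421  0.0764] F tool [-0.9395  0.7612  0.7238] [-0.112  -0.2075  0.0056] 0.021220962284427252
```

Request:
drive_tool:
  plan:
    - [0,0,0,0,0,0.001,0]
    - [0,0,0,0,0,0.002,0]
    - [0,0,0,0,0,0.003,0]
    - [0,0,0,0,0,0.004,0]
    - [0,0,0,0,0,0.005,0]
    - [0,0,0,0,0,0.005,0]

```text
t: 23.67
position: [0.6012, -0.2423, 0.0741]
eef_rot: [0.576, 0.818, -0.0, -0.0]
ft_force: [0.0, 0.2, 0.6]
gripper_width: 0.0214
```

Request:
drive_tool:
  plan:
    - [0,0,0,0,0,0.001,0]
    - [0,0,0,0,0,0.002,0]
    - [0,0,0,0,0,0.003,0]
    - [0,0,0,0,0,0.004,0]
    - [0,0,0,0,0,0.005,0]
    - [0,0,0,0,0,0.005,0]

```text
t: 24.17
position: [0.6011, -0.2422, 0.0715]
eef_rot: [0.576, 0.818, -0.0, -0.0]
ft_force: [1.4, -0.2, 0.9]
gripper_width: 0.0216
```

Request:
drive_tool:
  plan:
    - [0,0,0,0,0,0.001,0]
    - [0,0,0,0,0,0.002,0]
    - [0,0,0,0,0,0.003,0]
    - [0,0,0,0,0,0.004,0]
    - [0,0,0,0,0,0.005,0]
    - [0,0,0,0,0,0.005,0]

```text
t: 24.67
position: [0.6012, -0.2424, 0.0695]
eef_rot: [0.576, 0.818, 0.0, 0.0]
ft_force: [-0.7, -0.1, 4.1]
gripper_width: 0.0212
```

```bash
python3 f.py
```

```text
24.6667 [ 0.6012 -0.2424  0.0695] F tool [ 0.1246 -0.6478 -4.0809] [ 0.0309  0.2803 -0.0024] 0.021215875311418542
24.7167 [ 0.6012 -0.2423  0.0695] F tool [ 1.2845 -0.6674 -4.1851] [0.0604 0.3428 0.0047] 0.021688573643671376
24.7667 [ 0.6012 -0.2424  0.0695] F tool [ 1.4594 -0.3855 -5.5278] [0.0818 0.3801 0.0171] 0.02162537939004353
```

Request:
drive_tool:
  plan:
    - [0,0,0,0,0,0.0005,0]
    - [0,0,0,0,0,0.001,0]
    - [0,0,0,0,0,0.0015,0]
    - [0,0,0,0,0,0.002,0]
    - [0,0,0,0,0,0.002,0]

```text
t: 25.18
position: [0.6013, -0.2424, 0.069]
eef_rot: [0.576, 0.818, 0.0, 0.0]
ft_force: [-2.0, 1.6, 8.6]
gripper_width: 0.0218
```

```bash
python3 f.py
```

```text
25.1833 [ 0.6013 -0.2424  0.069 ] F tool [ 2.1485 -1.3762 -8.557 ] [ 0.2479  0.7643 -0.0272] 0.02175025001796305
25.2333 [ 0.6013 -0.2424  0.069 ] F tool [ 1.3167 -2.924  -8.4771] [0.3131 0.7388 0.0111] 0.021798726750884633
25.2833 [ 0.6013 -0.2424  0.069 ] F tool [ 2.4995 -1.4291 -9.006 ] [ 0.2566  0.7619 -0.017 ] 0.021793512330095566
```

Request:
drive_tool:
  plan:
    - [0,0,0,0,0,0.0005,0]
    - [0,0,0,0,0,0.001,0]
    - [0,0,0,0,0,0.001,0]
    - [0,0,0,0,0,0.001,0]
    - [0,0,0,0,0,0.001,0]
    - [0,0,0,0,0,0.001,0]

```text
t: 25.78
position: [0.6013, -0.2424, 0.0687]
eef_rot: [0.576, 0.818, 0.0, 0.0]
ft_force: [-3.6, 1.2, 10.0]
gripper_width: 0.0217
```

```bash
python3 f.py
```

```text
25.7833 [ 0.6013 -0.2424  0.0687] F tool [  2.3418  -2.9607 -10.0144] [ 0.4263  0.9426 -0.0413] 0.021682149671531408
25.8333 [ 0.6013 -0.2424  0.0687] F tool [  2.5056  -2.5749 -10.4486] [ 0.3489  0.9095 -0.0201] 0.021737007535104356
25.8833 [ 0.6013 -0.2424  0.0687] F tool [  1.8603  -2.3693 -11.3014] [0.4034 0.9389 0.0267] 0.02148107863912317
```

Request:
drive_tool:
  plan:
    - [0,0,0,0,0,0.001,0.35]
    - [0,0,0,0,0,0.001,0.5]
    - [0,0,0,0,0,0.001,0.8]
    - [0,0,0,0,0,0.001,1]
    - [0,0,0,0,0,0.001,1]
    - [0,0,0,0,0,0.001,1]
    - [0,0,0,0,0,-0.02,1]
    - [0,0,0,0,0,-0.06,1]
    - [0,0,0,0,0,-0.12,1]
    - [0,0,0,0,0,-0.2,1]
    - [0,0,0,0,0,-0.26,1]
    - [0,0,0,0,0,-0.28,1]
    - [0,0,0,0,0,-0.28,1]
    - [0,0,0,0,0,-0.28,1]

```text
t: 27.05
position: [0.6014, -0.2424, 0.2083]
eef_rot: [0.576, 0.818, 0.0, 0.001]
ft_force: [-0.4, -0.3, -0.5]
gripper_width: 0.0854
```

```bash
python3 f.py
python3 - <<'E'
from h import *
b=snap("side","s20");d=snap("wrist","w20")
a=cv2.resize(d["color"][:,:,::-1],(400,300));c=cv2.resize(b["color"][:,:,::-1],(400,300))
e=cv2.resize(b["color"][250:390,220:360,::-1],(300,300),interpolation=cv2.INTER_CUBIC);f=cv2.resize(b["color"][110:260,200:350,::-1],(300,300),interpolation=cv2.INTER_CUBIC)
g=np.zeros((600,800,3),np.uint8);g[:300]=np.hstack([a,c]);g[300:,:600]=np.hstack([e,f]);cv2.imwrite("pics/f20.png",g)
m,l,bb=blobs(b,(15,60,100),(28,150,255),40)
print([(st[4],c) for i,st,c in bb if 240<c[0]<320 and 140<c[1]<380])
for z in(.115,.117,.119,.121):print(z,proj(b,(.6017,-.2398,z)))
E
```

```text
27.05 [ 0.6014 -0.2424  0.2083] F tool [-0.1683 -0.5176  0.478 ] [-0.0421  0.0412 -0.0048] 0.08539225105989831
27.1 [ 0.6008 -0.242   0.2069] F tool [0.0332 0.419  0.8342] [-0.0057 -0.0075  0.0249] 0.08512858541567618
27.15 [ 0.6006 -0.2418  0.2062] F tool [-0.178   0.3333  0.3804] [-0.0256 -0.0294 -0.0179] 0.08544247431850649
[(np.int32(313), array([271.5942, 297.6294])), (np.int32(141), array([292.5106, 315.0496]))]
0.115 (np.float64(292.28077512603437), np.float64(315.6746458130556))
0.117 (np.float64(292.30995033811473), np.float64(314.87433034487356))
0.119 (np.float64(292.33923856941556), np.float64(314.0709146068459))
0.121 (np.float64(292.3686404779335), np.float64(313.2643805492288))
```

View pics/f20.png

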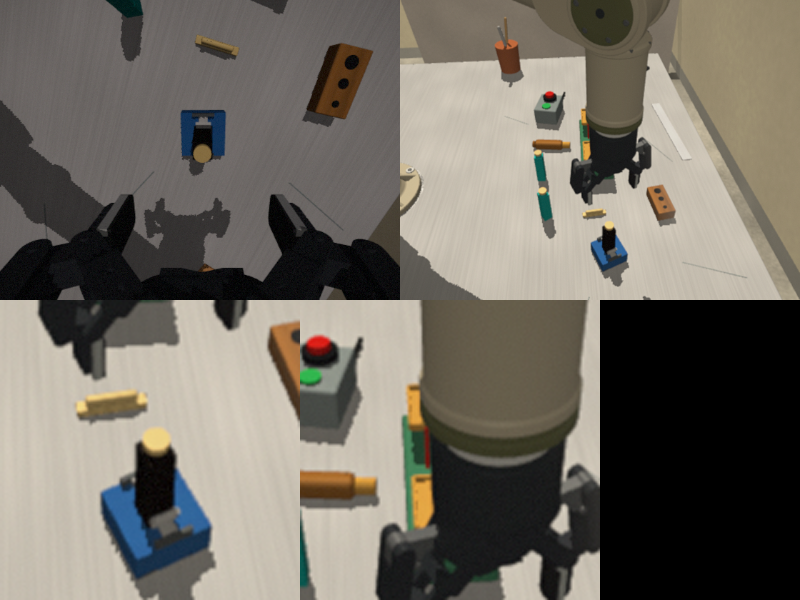

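Run:
```python
from h import *
t=snap("top","t21")
cv2.imwrite("pics/t21z.png",cv2.resize(t["color"][100:310,90:410,::-1],(800,525),interpolation=cv2.INTER_CUBIC))
```

```text
(no output)
```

View pics/t21z.png

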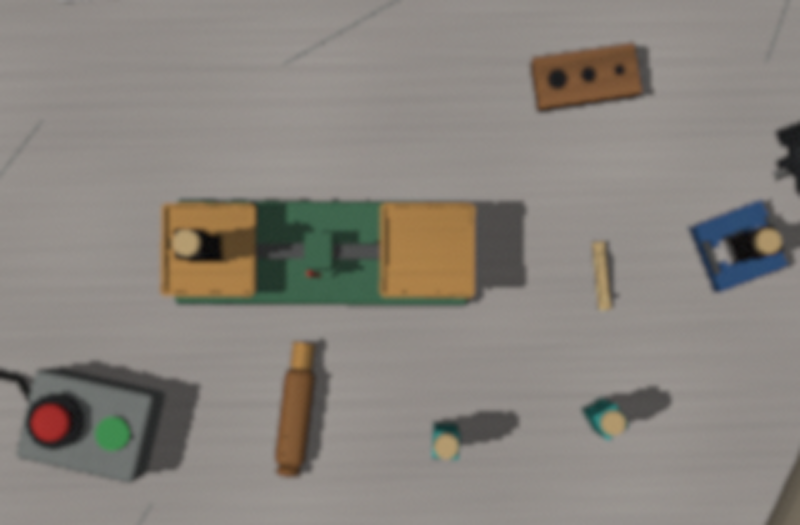

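The lighter peg stands in the left pan at crop (187,243). The heavier one is upright in the clip at (767,241), and the bystanders haven't moved.

Run:
```python
from workcell import arm
print(arm.job_done(), arm.sense()["t"])
```

```text
the job is handed in; nothing more can be done
the job is handed in; nothing more can be done
```

The heavier peg is seated in the spring clip on the rest pin, and the lighter one is still standing in the left pan. I handed the job in at about 27 s, inside the 72 s limit.

- **Weighing:** I set one peg in each pan and let go at about level. The right pan went fully down, about 3 px below its level row in the side view, and the left pan went up. So the right-hand peg, the one that first stood nearest the clip, is the heavier.
- **Pressing home:** I felt the pin with the foot about 18 to 19 mm above the bench. The wrist reading settled at about 10.6 N, with single readings up to 11.3 N. Allowing for the peg's weight and about 2 N of jaw drag, I estimate 10 to 11.6 N on the pin. That is a rough figure, because the wrist readings scatter by 0.5 to 1 N.
- **Last checks:** The peg stands upright in the clip with its top at about 117 mm, which agrees with the felt depth. The pictures show the switch, bridge, handle, gauge block and turquoise pegs where they were. The gripper is open and clear of everything.
- **Disagreements:** The wrist and side views differed by about 2 mm on the last sideways correction over the clip. I used 2 mm, nearer the wrist view, and the peg went in with little side force. While pressing home, the side force was up to about 4 N. Before insertion the peg looked tilted by about 1.5° in the gripper, which I did not resolve.

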